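# Weigh a batch of sample bottles on the beam balance

## Task

Weigh the sample bottles that are there all together: stand every one of them upright on the balance's left pan while the beam is still locked, throw the locking lever over to free the beam, then stand weights on the right pan until the freed beam comes to rest level. Finish by throwing the lever back to lock the level beam, leaving bottles and counterweights standing on their pans and all unused weights standing on the worktop, without disturbing the tape, timer or marker.

Things in the scene. Friction and masses are not known exactly. Their poses are not given: they have to be found in the camera images.
- balance: Top-pan beam balance, fixed to the bench: dark base plates 14 mm high, an aluminium column, a box beam 304 mm long, a pan on each end. Origin on the bench under the beam's pivot; x points away from the operator's side (the lever is on the -x side), y along the beam to the left pan, z up. Pivot at z 165 mm; the pans sit 135 mm to either side at y +-135 mm. A pointer hangs from the pivot (x -34 mm, down to z 37 mm) before a white scale plate.
- left_pan_top (a point): Middle of the flat upper face of the left pan (axes as the balance's; stays level). The pan is a steel tray 190 mm (x) by 110 mm (y) with a low rim, 3 mm thick, that rises 6 mm over its face; the face is about 192 mm above the bench when the beam is level, up to 16 mm higher or lower as it tips. Where a thing stands on the pan does not affect the weighing.
- right_pan_top (a point): The same for the right pan (at -y of the balance).
- beam (a joint): Tilt of the beam, rad: 0 level, positive when the right pan is the heavier (right pan down, left pan up), stops at +-0.12. Free, it tilts 0.04 rad for each 20 g of difference (stops at 60 g and more) and comes to rest in about 1.5 s. Locked, it has only 0.018 rad of play.
- lock_lever (a joint): Beam lock: a weighted throw-over lever in front of the balance, 0 = locked (it leans to the balance, +x, and its fork holds the pointer), 0.76 = free (it leans to the operator, -x). It snaps by its own weight to whichever side of the upright (0.38) it is on; about 1 N at the ball moves it. Its axis lies along the balance's y at x -125 mm, z 28 mm. The fork can only close over the pointer when the beam is nearly level.
- lever_ball (a point): Centre of the lever's black ball, 24 mm in diameter, 115 mm from the lever's axis, on a rod 9 mm thick. It moves in the balance's x-z plane, from x -82 mm (locked) to x -168 mm (free), 135 mm above the bench at either end.
- weight_160: Aluminium weight of 160 g, the largest: upright cylinder 42 mm in diameter, 40 mm high, with an 8 mm high knob of 14 mm diameter on top. Origin at the centre of its underside.
- weight_80: Aluminium weight of 80 g: 34 mm in diameter, 32 mm high, same knob on top. Origin at the centre of its underside.
- weight_40: Aluminium weight of 40 g: 30 mm in diameter, 23 mm high, same knob. Origin at the centre of its underside.
- weight_20: Aluminium weight of 20 g, the smallest: 21 mm in diameter, 22 mm high, same knob. Origin at the centre of its underside.
- bottle_1: Sample bottle (may be absent): clear round bottle 34 mm in diameter, 68 mm high with its white screw cap. Bottles look alike but are unequally filled, 40 to 100 g each; all those present together weigh a multiple of 20 g, to within 4 g. Two or three are present. Origin at the centre of the underside.
- bottle_2: Sample bottle (may be absent): clear round bottle 34 mm in diameter, 68 mm high with its white screw cap. Bottles look alike but are unequally filled, 40 to 100 g each; all those present together weigh a multiple of 20 g, to within 4 g. Two or three are present. Origin at the centre of the underside.
- bottle_3: Sample bottle (may be absent): clear round bottle 34 mm in diameter, 68 mm high with its white screw cap. Bottles look alike but are unequally filled, 40 to 100 g each; all those present together weigh a multiple of 20 g, to within 4 g. Two or three are present. Origin at the centre of the underside.
- bottle_4: Sample bottle (may be absent): clear round bottle 34 mm in diameter, 68 mm high with its white screw cap. Bottles look alike but are unequally filled, 40 to 100 g each; all those present together weigh a multiple of 20 g, to within 4 g. Two or three are present. Origin at the centre of the underside.
- tape_roll: Roll of yellow tape lying flat, 62 mm across, 18 mm high; not part of the job.
- timer: White digital bench timer 60 x 68 x 18 mm; not part of the job.
- marker: Black marker pen lying on the bench, 126 mm long; not part of the job.
- weight_mat: Thin square rubber mat fixed on the bench, 136 mm wide and 1.5 mm thick, on which the four weights stand at the start, two by two, 64 mm apart. Origin at the centre of its underside, axes along its sides.

How it is judged:
By the outcome, as a careful person would: the job done as asked, in the order asked, and still so for the second after the job is handed in, with the robot touching nothing.
Of bottle_1, bottle_2, bottle_3, bottle_4 only 2 to 3 are there at a start; the rules pass over those that are not, and their reading is None.
At some moment in a run one of weight_160, weight_80, weight_40 may be knocked a few centimetres aside while the robot is not near it.
It also fails if it takes over 210 s, if anything falls off the work surface, if the arm or the gripper's body presses on something with over 40 N, if the wrist force passes 120 N, or if a joint passes its speed limit or range.

## Robot

A 6-joint arm with a two-finger parallel gripper is mounted at the origin on a cart in front of the work surface, level with it; the furniture and walls round the work are solid. World frame = base frame: x ahead of the robot, y to its left, z up, the work surface at z = 0. Lengths are in m, angles in degrees, forces in N, time in s.
With the tool pointing down it reaches from about 0.35 to 0.85 m from the base axis. Payload 8.1 kg.
Tool frame: the origin (TCP) lies on the centre line of the jaws, within the pads' length; the fingertips stand 22 mm ahead of it and the grasp point (between the pads) lies 3 mm ahead of it (tip_extent is the distance from the TCP to the fingertips, in m); z points along the fingers, y is the line along which they close (so a half turn about z gives the same grasp; the last joint's range is limited). The gripper opens to 93 mm and grips with 3 to 60 N. Pads are 15 mm wide; open, the fingers measure 128 mm over their backs; the gripper's body (75 mm by 188 mm) begins 65 mm behind the grasp point.
Start: joints at [-69.122, 7.471, 85.268, -0, 87.261, -4.893], TCP at [0.261, -0.54, 0.241] pointing down, gripper open.
Joint ranges: [-169.43, 169.43], [-51.17, 129.36], [1.28, 143.12], [-76.62, 256.62], [0, 156.53], [-152.29, 152.29]. Speed limits (degrees/s): [136.94, 136.94, 159.86, 180, 180, 180].

## Interface

Orientations are given as a 3x3 rotation matrix whose columns are the frame's x, y, z axes.
In Python, from plant import observe, snapshot, hand_in, search_frame, place_of, tip_extent gives the robot as it stands.
- The arm moves only by the tool step_arm, never from a script. Its argument "motion" is a list of rows, each a list of 6 numbers: the shift along the tool's x, y, z each as a share of 0.12 m, from -1 to 1, then the turn, a rotation vector about the tool's x, y, z each as a share of 30 degrees, from -1 to 1. In form: [[x, y, z, wx, wy, wz], ...]. A call has exactly 10 rows; each row is the pose to reach, as a shift and turn from the pose commanded when the call began, along the tool's axes at that moment; what a row does not reach only later rows make up. A row lasts 1/8 s, in which the tool goes at most 62.5 mm and 10.7 degrees, less where a joint would pass 70% of its speed; a pose out of reach is approached as far as the arm can. A call with a number of a shift or a turn outside -1 to 1 is refused whole. A call with a gripper value outside its range is refused whole. "grip" is the opening, from -1 (shut) to 1 (fully open), set as the call begins (left out, the last holds). The fingers move at their own pace and stop on an object; "newtons" is the grip in N (left out, the last holds). Time passes only in rows, so rows that repeat a pose let the fingers close, or fill a call up. It gives the time, the measured TCP pose, the force, the opening and the grip force at its end, in the units of the state.
- observe(): the state, without advancing time (a new reading comes with each control period).
- snapshot(name): name is "scene" or "side" or "wrist"; returns a dict with "pixels" (384x512x3 uint8, red, green, blue), "mtx" (3x3 intrinsics, pixels), "rvec" (rotation vector, rad) and "tvec" (3), from world to camera coordinates, as OpenCV has them. Camera axes: x right, y down, z forward; pixel columns grow to the right and rows downward; lengths in m; the calibration is good to about 2 mm. A picture is of the moment at which its call begins. There is no depth.
- hand_in(): hands the job in; it is judged then, once.
Trained networks look in the newest picture that a camera, given by its name, has taken for a name from the list of things; names that differ only in an ending like _2 or _b are one class to them, and where a whole thing is asked for, a point or a joint stands for the part that bears it (a point fixed in the world has none). Each returns a list of dicts, best first, with "confidence" (0 to 1); they miss things now and then, are a little off and sometimes report something else, mostly with a low value. They report only what shows in the picture. A call takes as long as a camera call.
- search_frame(target, camera): "rect" ([centre column, centre row, width, height] in pixels, round what is visible of it).
- place_of(target, camera): "centre" ([column, row] in pixels: a listed point, or the origin of a listed thing).
The state is a dict: "t": time; "joint_positions": joint angles; "dq": joint speeds; "effort": joint torques, N m; "tcp_pos": TCP position; "eef_rot": TCP orientation; "ft_force": force on the tool from outside, world axes, zero at the start; "torque": the same for the moment, N m; "opening": opening from 0.0 (shut) to 1.0 (fully open); "finger_force": force on a finger pad.
Only numpy, scipy, OpenCV 4.12 (cv2) and the standard library are available. Lean on these libraries where they do the work, as an engineer would, in place of code of your own. Each camera call takes 0.05 s, during which the arm holds its last target. There are 200 camera calls.

## Working session

There is one attempt and no reset: what is moved stays moved. The work goes in short steps, Python scripts to look and compute and a tool call to move; the robot and the scene stay as the last step left them, time stands still between calls to the robot, and variables do not carry over. Pictures are saved under pics/ and viewed, at most 14 in all, crops included, and the job is handed in when it is done.

Besides the shell and the picture viewer there is one more tool, called after "Call:" by a JSON object that holds its "name" and its "arguments", one argument or row to a line. step_arm: Moves the arm, as the interface text tells. Its arguments: {"type":"object","properties":{"motion":{"type":"array"},"grip":{"type":"number"},"newtons":{"type":"number"}},"required":["motion"]}

```bash
ls; mkdir -p pics
cat > h.py <<'E'
import numpy as np, cv2
from plant import *
def ray(s,px):
    R=cv2.Rodrigues(np.array(s["rvec"],float))[0]; t=np.array(s["tvec"],float).ravel()
    p=cv2.undistortPoints(np.array([[px]],float),np.array(s["mtx"],float),None)[0,0]
    return -R.T@t, R.T@np.array([p[0],p[1],1.])
def at_z(s,px,z):
    c,d=ray(s,px); return c+d*(z-c[2])/d[2]
def proj(s,P):
    return cv2.projectPoints(np.array(P,float).reshape(-1,3),np.array(s["rvec"],float),np.array(s["tvec"],float),np.array(s["mtx"],float),None)[0][:,0]
def tri(obs):
    A=np.zeros((3,3));b=np.zeros(3)
    for s,px in obs:
        c,d=ray(s,px);d=d/np.linalg.norm(d);M=np.eye(3)-np.outer(d,d);A+=M;b+=M@c
    return np.linalg.solve(A,b)
def save(s,n): cv2.imwrite(f"pics/{n}.png",cv2.cvtColor(np.array(s["pixels"],np.uint8),cv2.COLOR_RGB2BGR))
E
cat > a.py <<'E'
from h import *
np.set_printoptions(precision=4,suppress=True)
S={c:snapshot(c) for c in("scene","side","wrist")}
o=observe();print(o["t"],o["tcp_pos"],o["eef_rot"],o["ft_force"])
ims=[]
for c in S: save(S[c],c+"0")
im=np.vstack([np.hstack([S["scene"]["pixels"],S["side"]["pixels"]])])
cv2.imwrite("pics/both0.png",cv2.resize(im[:,:,::-1],(800,300)))
for n in ["balance","left_pan_top","right_pan_top","lever_ball","weight_160","weight_80","weight_40","weight_20","bottle_1","tape_roll","timer","marker","weight_mat"]:
    z={"left_pan_top":.192,"right_pan_top":.192,"lever_ball":.135}.get(n,0.0015 if n.startswith("weight_") else 0)
    for c in("scene","side"):
        for r in place_of(n,c)[:4]:
            if r["confidence"]>.25: print(n,c,round(r["confidence"],2),np.round(r["centre"],1),at_z(S[c],r["centre"],z))
E
python3 a.py
```

```text
pics
0.15 [ 0.2607 -0.5399  0.2398] [[ 0.9005  0.4348 -0.0005]
 [ 0.4348 -0.9005  0.0014]
 [ 0.0001 -0.0015 -1.    ]] [ 0.3188  0.9477 -0.4358]
balance scene 0.91 [337.8 245.7] [ 0.5442 -0.2987  0.    ]
balance scene 0.67 [186.4 205.2] [0.5447 0.212  0.    ]
balance scene 0.44 [205.8 214.4] [0.5237 0.1248 0.    ]
balance side 0.88 [322.2 186.5] [ 0.5193 -0.2906  0.    ]
left_pan_top scene 0.95 [322.5 165.9] [ 0.6286 -0.2099  0.192 ]
left_pan_top scene 0.32 [348.5 292.1] [ 0.1367 -0.4483  0.192 ]
left_pan_top side 0.9 [290.5 123.6] [ 0.6373 -0.208   0.192 ]
left_pan_top side 0.29 [210.1 160.5] [0.5646 0.0349 0.192 ]
right_pan_top scene 0.66 [361.3 214.8] [ 0.4165 -0.3871  0.192 ]
right_pan_top scene 0.58 [224.7 218. ] [ 0.2613 -0.1094  0.192 ]
right_pan_top side 0.63 [374.2 178.7] [ 0.4146 -0.3785  0.192 ]
lever_ball scene 0.87 [309.1 209.6] [ 0.4766 -0.234   0.135 ]
lever_ball side 0.72 [319.6 181.2] [ 0.4683 -0.2516  0.135 ]
weight_160 scene 0.65 [223.1 218.1] [0.5266 0.0639 0.0015]
weight_160 scene 0.55 [206.  213.5] [0.5266 0.1258 0.0015]
weight_160 scene 0.44 [220.5 201.4] [0.612
[... 1157 characters left out ...]
 0.2018 0.0015]
weight_20 side 0.57 [189.7 191.5] [0.59   0.114  0.0015]
bottle_1 scene 0.68 [189.  208.8] [0.5293 0.1914 0.    ]
bottle_1 scene 0.68 [257.2 198.3] [0.6871 0.03   0.    ]
bottle_1 scene 0.49 [197.8 195.6] [0.6153 0.2153 0.    ]
bottle_1 side 0.75 [162.2 219.1] [0.5153 0.2079 0.    ]
bottle_1 side 0.71 [153.9 190.9] [0.617  0.2224 0.    ]
bottle_1 side 0.68 [208.9 159.9] [0.6923 0.0374 0.    ]
tape_roll scene 0.62 [347.6 292.2] [ 0.3647 -0.3868  0.    ]
marker scene 0.59 [220.5 234.8] [0.445  0.0237 0.    ]
marker side 0.73 [293.9 123.4] [ 0.7739 -0.2659  0.    ]
marker side 0.33 [324.8 183.8] [ 0.5268 -0.3012  0.    ]
weight_mat scene 0.61 [219.8 213.9] [0.5437 0.0861 0.0015]
```

View pics/scene0.png

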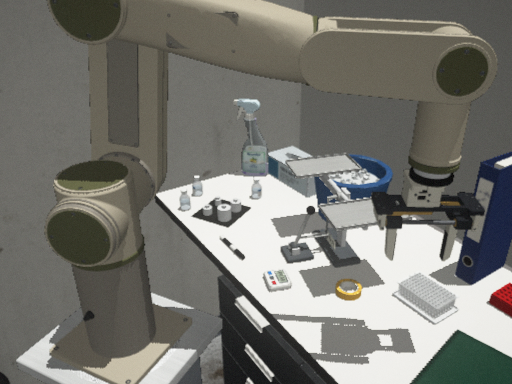

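View pics/side0.png

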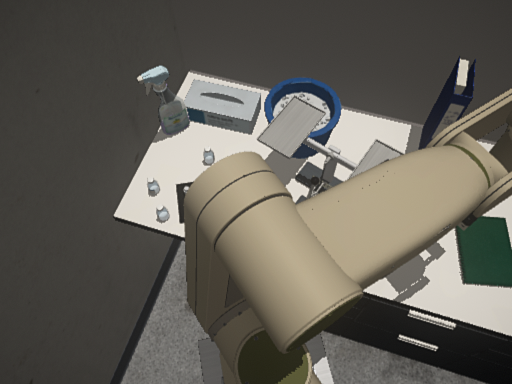

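Scene: the mat and weights are near px (222,209). Three bottles are at (185,203), (197,187) and (257,188). The balance stands at (330,240) with its lever locked, the tape is at (348,289), the timer at (277,280) and the marker at (232,247). I'll write a small planner and go over to the mat.

```bash
cat > plan.py <<'E'
# each call: list of (nrows, (x,y,z,yaw_of_tool_x_deg)); ramps linearly over nrows, last holds up to 10
from h import *
import json
from scipy.spatial.transform import Rotation as Ro
def down(yaw):
    a=np.radians(yaw); x=np.array([np.cos(a),np.sin(a),0]); z=np.array([0,0,-1.]); return np.c_[x,np.cross(z,x),z]
def plan(calls):
    o=observe(); p=np.array(o["tcp_pos"]); R=np.array(o["eef_rot"])
    for st in calls:
        rows=[];prev=np.zeros(6)
        for n,t in st:
            s=R.T@(np.array(t[:3])-p)/.12; w=Ro.from_matrix(R.T@down(t[3])).as_rotvec(degrees=True)/30
            v=np.r_[s,w]
            if abs(v).max()>1.0: print("LIMIT",v.round(2))
            for k in range(1,n+1): rows.append(prev+(v-prev)*k/n)
            prev=v
        while len(rows)<10: rows.append(prev)
        rows=[[round(float(x),2)+0.0 for x in r] for r in rows]
        print(json.dumps(rows).replace(".0,",",").replace(".0]","]").replace("-0,","0,"))
        L=np.array(rows[-1]); p=p+R@(L[:3]*.12); R=R@Ro.from_rotvec(L[3:]*30,degrees=True).as_matrix()
def path(*pts, start=None):
    """split straight legs into even calls"""
    o=observe(); p=np.array(o["tcp_pos"]); R=np.array(o["eef_rot"]); yaw=np.degrees(np.arctan2(R[1,0],R[0,0]))
    if start is not None: p,yaw=np.array(start[:3]),start[3]
    c=np.r_[p,yaw]; out=[]
    for q in pts:
        q=np.array(q,float); n=1
        while True:
            ok=abs(q[3]-c[3])/n<=29.5
            for k in range(n):
                y=c[3]+(q[3]-c[3])*k/n
                ok&=abs(down(y).T@((q-c)[:3]/n)).max()<=.119
            if ok: break
            n+=1
        out+=[[(9,tuple(c+(q-c)*(k+1)/n))] for k in range(n)]
        c=q
    return out
E
python3 - <<'E'
from plan import *
plan(path((0.40,-0.20,0.33,80),(0.53,0.10,0.33,128.6)))
E
```

```text
[[0.06, -0.06, -0.02, 0, 0, -0.05], [0.13, -0.11, -0.04, 0, 0, -0.1], [0.19, -0.17, -0.06, 0, 0, -0.15], [0.25, -0.23, -0.08, 0, 0, -0.2], [0.32, -0.28, -0.1, 0, 0, -0.25], [0.38, -0.34, -0.12, 0, 0, -0.3], [0.44, -0.4, -0.14, 0, 0, -0.35], [0.51, -0.46, -0.17, 0, 0, -0.4], [0.57, -0.51, -0.19, 0, 0, -0.45], [0.57, -0.51, -0.19, 0, 0, -0.45]]
[[0.07, -0.04, -0.02, 0, 0, -0.05], [0.15, -0.08, -0.04, 0, 0, -0.1], [0.22, -0.12, -0.06, 0, 0, -0.15], [0.3, -0.16, -0.08, 0, 0, -0.2], [0.37, -0.2, -0.1, 0, 0, -0.25], [0.45, -0.25, -0.12, 0, 0, -0.3], [0.52, -0.29, -0.14, 0, 0, -0.35], [0.6, -0.33, -0.16, 0, 0, -0.4], [0.67, -0.37, -0.18, 0, 0, -0.45], [0.67, -0.37, -0.18, 0, 0, -0.45]]
[[0.08, -0.02, -0.02, 0, 0, -0.05], [0.16, -0.04, -0.04, 0, 0, -0.1], [0.25, -0.07, -0.06, 0, 0, -0.15], [0.33, -0.09, -0.08, 0, 0, -0.2], [0.41, -0.11, -0.1, 0, 0, -0.25], [0.49, -0.13, -0.13, 0, 0, -0.3], [0.58, -0.15, -0.15, 0, 0, -0.35], [0.66, -0.17, -0.17, 0, 0, -0.41], [0.74, -0.2, -0.19, 0, 0, -0.46], [0.74, -0.2, -0.19, 0, 0, -0.46]]
[[0.09, 0, -0.02, 0, 0, -0.05], [0.17, 0, -0.04, 0, 0, -0.1], [0.26
[... 454 characters left out ...]
, 0, 0, -0.42], [0.78, 0.19, 0, 0, 0, -0.48], [0.88, 0.21, 0, 0, 0, -0.54], [0.88, 0.21, 0, 0, 0, -0.54]]
[[0.09, 0.05, 0, 0, 0, -0.06], [0.18, 0.1, 0, 0, 0, -0.12], [0.26, 0.15, 0, 0, 0, -0.18], [0.35, 0.2, 0, 0, 0, -0.24], [0.44, 0.25, 0, 0, 0, -0.3], [0.53, 0.3, 0, 0, 0, -0.36], [0.61, 0.35, 0, 0, 0, -0.42], [0.7, 0.4, 0, 0, 0, -0.48], [0.79, 0.45, 0, 0, 0, -0.54], [0.79, 0.45, 0, 0, 0, -0.54]]
[[0.07, 0.07, 0, 0, 0, -0.06], [0.14, 0.14, 0, 0, 0, -0.12], [0.21, 0.22, 0, 0, 0, -0.18], [0.28, 0.29, 0, 0, 0, -0.24], [0.35, 0.36, 0, 0, 0, -0.3], [0.42, 0.43, 0, 0, 0, -0.36], [0.49, 0.51, 0, 0, 0, -0.42], [0.56, 0.58, 0, 0, 0, -0.48], [0.63, 0.65, 0, 0, 0, -0.54], [0.63, 0.65, 0, 0, 0, -0.54]]
```

Run:
```python
s=open('plan.py').read()
s=s.replace('''        print(json.dumps(rows).replace(".0,",",").replace(".0]","]").replace("-0,","0,"))''','''        i=0
        for n,t in st: i+=n; print(n,rows[min(i,10)-1],end=" | ")
        print()''')
open('plan.py','w').write(s)
```

Call:
{"name": "step_arm", "arguments": {
  "motion": [
    [0.1,-0.1,-0.05,0,0,-0.1],
    [0.25,-0.2,-0.1,0,0,-0.2],
    [0.4,-0.35,-0.15,0,0,-0.3],
    [0.6,-0.5,-0.19,0,0,-0.45],
    [0.75,-0.65,-0.25,0,0,-0.55],
    [0.85,-0.75,-0.3,0,0,-0.65],
    [0.95,-0.85,-0.35,0,0,-0.75],
    [0.95,-0.85,-0.35,0,0,-0.75],
    [0.95,-0.85,-0.35,0,0,-0.75],
    [0.95,-0.85,-0.35,0,0,-0.75]
  ],
  "grip": 1
}}

```text
t: 2.7
tcp_pos: [0.3188, -0.3993, 0.2821]
eef_rot: [[0.666, 0.746, -0.001], [0.746, -0.666, 0.001], [0.0, -0.001, -1.0]]
ft_force: [0.3, -0.2, -1.2]
opening: 0.998
finger_force: 0.0
```

Call:
{"name": "step_arm", "arguments": {
  "motion": [
    [0.15,0,-0.05,0,0,-0.1],
    [0.3,-0.05,-0.1,0,0,-0.2],
    [0.45,-0.1,-0.15,0,0,-0.3],
    [0.6,-0.1,-0.2,0,0,-0.45],
    [0.75,-0.15,-0.25,0,0,-0.55],
    [0.9,-0.15,-0.3,0,0,-0.65],
    [1,-0.2,-0.35,0,0,-0.75],
    [1,-0.2,-0.35,0,0,-0.75],
    [1,-0.2,-0.35,0,0,-0.75],
    [1,-0.2,-0.35,0,0,-0.75]
  ]
}}

```text
t: 3.95
tcp_pos: [0.3808, -0.2937, 0.3242]
eef_rot: [[0.33, 0.944, -0.001], [0.944, -0.33, 0.0], [0.0, -0.001, -1.0]]
ft_force: [-1.1, 0.3, -0.4]
opening: 0.999
finger_force: 0.0
```

Run:
```python
from plan import *
o=observe();print(o["t"],o["tcp_pos"],o["ft_force"])
plan(path((0.53,0.10,0.33,128.6)))
```

```text
3.95 [ 0.38078407 -0.29372953  0.32423667] [-1.0655864   0.31028154 -0.38129274]
9 [0.88, 0.02, -0.01, 0.0, 0.0, -0.48] | 
9 [0.84, 0.24, -0.01, 0.0, 0.0, -0.48] | 
9 [0.76, 0.44, -0.02, 0.0, 0.0, -0.49] | 
9 [0.62, 0.62, -0.01, 0.0, 0.0, -0.48] |
```

Call:
{"name": "step_arm", "arguments": {
  "motion": [
    [0.1,0,0,0,0,-0.1],
    [0.25,0,0,0,0,-0.2],
    [0.4,0,0,0,0,-0.3],
    [0.55,0.05,0,0,0,-0.4],
    [0.7,0.05,0,0,0,-0.45],
    [0.85,0.1,0,0,0,-0.5],
    [1,0.1,0,0,0,-0.55],
    [1,0.1,0,0,0,-0.6],
    [1,0.1,0,0,0,-0.6],
    [1,0.1,0,0,0,-0.6]
  ]
}}

```text
t: 5.2
tcp_pos: [0.4318, -0.1844, 0.3246]
eef_rot: [[0.022, 1.0, -0.0], [1.0, -0.022, -0.0], [-0.0, -0.0, -1.0]]
ft_force: [0.3, -0.4, -0.5]
opening: 0.998
finger_force: 0.0
```

Call:
{"name": "step_arm", "arguments": {
  "motion": [
    [0.1,0,0,0,0,-0.1],
    [0.25,0.1,0,0,0,-0.2],
    [0.4,0.15,0,0,0,-0.3],
    [0.55,0.2,0,0,0,-0.4],
    [0.7,0.25,0,0,0,-0.45],
    [0.85,0.35,0,0,0,-0.5],
    [1,0.4,0,0,0,-0.55],
    [1,0.4,0,0,0,-0.6],
    [1,0.4,0,0,0,-0.6],
    [1,0.4,0,0,0,-0.6]
  ]
}}

```text
t: 6.45
tcp_pos: [0.4824, -0.0656, 0.3247]
eef_rot: [[-0.288, 0.958, 0.0], [0.958, 0.288, -0.0], [-0.0, 0.0, -1.0]]
ft_force: [-0.5, -0.5, 0.3]
opening: 1.002
finger_force: 0.0
```

Call:
{"name": "step_arm", "arguments": {
  "motion": [
    [0.1,0.1,0,0,0,-0.1],
    [0.25,0.2,0,0,0,-0.2],
    [0.4,0.3,0,0,0,-0.3],
    [0.55,0.4,0,0,0,-0.4],
    [0.7,0.5,0,0,0,-0.45],
    [0.8,0.6,0,0,0,-0.5],
    [0.8,0.7,0,0,0,-0.55],
    [0.8,0.7,0,0,0,-0.6],
    [0.8,0.7,0,0,0,-0.6],
    [0.8,0.7,0,0,0,-0.6]
  ]
}}

```text
t: 7.7
tcp_pos: [0.5352, 0.0506, 0.3247]
eef_rot: [[-0.569, 0.822, 0.0], [0.822, 0.569, -0.0], [-0.0, -0.0, -1.0]]
ft_force: [-0.2, -0.8, -0.1]
opening: 0.995
finger_force: 0.0
```

```bash
cat > m.py <<'E'
from h import *
import sys
np.set_printoptions(precision=4,suppress=True)
tag=sys.argv[1]
S={c:snapshot(c) for c in("scene","side","wrist")}
o=observe();print(o["t"],o["tcp_pos"])
for c in S: save(S[c],c+tag)
for n in sys.argv[2:]:
    z={"left_pan_top":.192,"right_pan_top":.192,"lever_ball":.135}.get(n,0.0015 if n.startswith("weight_") else 0)
    for c in S:
        for r in place_of(n,c)[:5]:
            if r["confidence"]>.3: print(n,c,round(r["confidence"],2),np.round(r["centre"]),at_z(S[c],r["centre"],z))
E
python3 m.py 1 bottle_1 weight_160 weight_mat left_pan_top right_pan_top lever_ball
```

```text
7.85 [0.5352 0.0507 0.3248]
bottle_1 scene 0.76 [197. 194.] [0.6239 0.223  0.    ]
bottle_1 scene 0.73 [259. 201.] [0.6737 0.016  0.    ]
bottle_1 scene 0.69 [188. 209.] [0.528  0.1924 0.    ]
bottle_1 side 0.65 [154. 191.] [ 0.618   0.2223 -0.    ]
bottle_1 side 0.41 [165. 218.] [0.5167 0.199  0.    ]
bottle_1 wrist 0.93 [327. 212.] [0.6937 0.0407 0.    ]
bottle_1 wrist 0.91 [362. 101.] [0.6196 0.2181 0.    ]
weight_160 scene 0.73 [225. 220.] [0.5216 0.0556 0.0015]
weight_160 scene 0.52 [236. 211.] [0.5796 0.0487 0.0015]
weight_160 scene 0.48 [207. 215.] [0.5219 0.1202 0.0015]
weight_160 scene 0.48 [220. 201.] [0.6124 0.1265 0.0015]
weight_160 wrist 0.9 [254. 150.] [0.5231 0.0563 0.0015]
weight_160 wrist 0.76 [285. 171.] [0.5874 0.0583 0.0015]
weight_160 wrist 0.75 [281. 116.] [0.5277 0.126  0.0015]
weight_mat scene 0.69 [220. 212.] [0.5547 0.0914 0.0015]
weight_mat scene 0.42 [203. 213.] [0.5232 0.1339 0.0015]
weight_mat wrist 0.58 [282. 144.] [0.5556 0.0912 0.0015]
left_pan_top scene 0.58 [338. 245.] [ 0.273  -0.3805  0.192 ]
left_pan_top side 0.94 [292. 121.] [ 0.6443 -0.2154  0.192 ]
right_pan_top scene 0.86 [362. 213.] [ 0.4243 -0.3853  0.192 ]
right_pan_top scene 0.45 [223. 238.] [ 0.187  -0.1493  0.192 ]
right_pan_top side 0.76 [375. 177.] [ 0.4182 -0.3819  0.192 ]
lever_ball scene 0.76 [310. 209.] [ 0.479  -0.2352  0.135 ]
lever_ball scene 0.58 [257. 196.] [ 0.4812 -0.0773  0.135 ]
lever_ball side 0.55 [318. 180.] [ 0.4745 -0.2473  0.135 ]
```

View pics/wrist1.png

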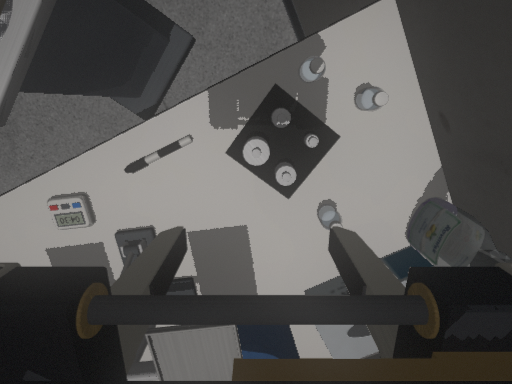

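Wrist view: the mat is at (282,144), with the 160 at (256,150), another weight at (286,174), the third at (281,117) and the 20 at (312,141). The bottles are at (330,212), (370,98) and (312,70). I'll take the bottle at about (0.693,0.039) first.

Run:
```python
from plan import *
plan([[(6,(0.62,0.043,0.215,128.4))],[(6,(0.693,0.039,0.14,128.4))]])
```

```text
6 [-0.46, 0.54, 0.91, 0.0, 0.0, -0.12] | 
6 [-0.4, 0.46, 0.63, 0.0, 0.0, 0.0] |
```

Call:
{"name": "step_arm", "arguments": {
  "motion": [
    [-0.1,0.1,0.15,0,0,0],
    [-0.2,0.2,0.3,0,0,-0.1],
    [-0.3,0.3,0.5,0,0,-0.1],
    [-0.4,0.4,0.7,0,0,-0.12],
    [-0.46,0.5,0.85,0,0,-0.12],
    [-0.46,0.54,0.91,0,0,-0.12],
    [-0.5,0.6,0.91,0,0,-0.12],
    [-0.6,0.7,0.91,0,0,-0.12],
    [-0.7,0.8,0.91,0,0,-0.12],
    [-0.82,0.96,0.91,0,0,-0.12]
  ]
}}

```text
t: 10.0
tcp_pos: [0.6872, 0.0359, 0.2174]
eef_rot: [[-0.621, 0.784, 0.002], [0.784, 0.621, -0.0], [-0.002, 0.002, -1.0]]
ft_force: [0.7, 0.2, 0.5]
opening: 0.998
finger_force: 0.0
```

Call:
{"name": "step_arm", "arguments": {
  "motion": [
    [0,0,0.1,0,0,0],
    [0,0,0.25,0,0,0],
    [0,0,0.4,0,0,0],
    [0,0,0.55,0,0,0],
    [0,0,0.63,0,0,0],
    [0,0,0.63,0,0,0],
    [0,0,0.63,0,0,0],
    [0,0,0.63,0,0,0],
    [0,0,0.63,0,0,0],
    [0,0,0.63,0,0,0]
  ]
}}

```text
t: 11.25
tcp_pos: [0.6862, 0.036, 0.1401]
eef_rot: [[-0.621, 0.784, 0.0], [0.784, 0.621, 0.0], [-0.0, 0.0, -1.0]]
ft_force: [-1.1, -0.3, 0.7]
opening: 1.003
finger_force: 0.0
```

```bash
python3 m.py 2 bottle_1;python3 - <<'E'
from plan import *
print(observe()["eef_rot"])
plan([[(6,(0.693,0.039,0.038,128.4))]])
E
```

```text
11.4 [0.6861 0.036  0.1399]
bottle_1 scene 0.74 [186. 209.] [0.5268 0.1992 0.    ]
bottle_1 scene 0.73 [257. 200.] [0.6757 0.0255 0.    ]
bottle_1 scene 0.68 [197. 197.] [0.6081 0.2125 0.    ]
bottle_1 side 0.47 [156. 188.] [0.6276 0.2148 0.    ]
bottle_1 wrist 0.67 [262. 190.] [0.69   0.0374 0.    ]
[[-6.20777164e-01  7.83987056e-01 -9.61253146e-05]
 [ 7.83987057e-01  6.20777169e-01  3.24420508e-05]
 [ 8.51065485e-05 -5.52217182e-05 -9.99999995e-01]]
6 [-0.02, 0.06, 0.85, 0.0, 0.0, 0.0] |
```

View pics/wrist2.png

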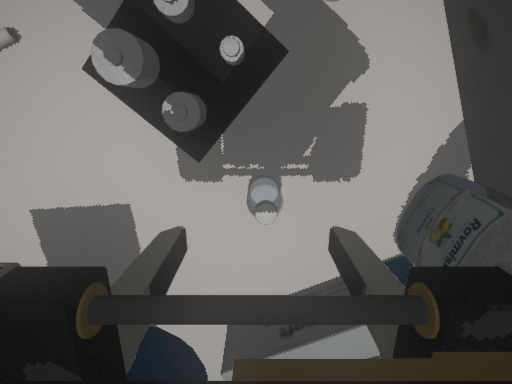

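The bottle is at px (264,190), ready to be grasped. I'll check how close the spray bottle (455,225) and the box (300,310) are before going down.

Run:
```python
from h import *
for c,pts in (("scene",[(242,172),(255,175),(268,175)]),("side",[(187,128),(175,133),(160,130),(186,122),(248,131)])):
    s=snapshot(c)
    for p in pts: print(c,p,at_z(s,p,0)[:2].round(3))
s=snapshot("wrist")
for p in [(400,230),(408,260),(440,185),(224,340),(226,374),(345,285),(365,340)]: print("w",p,at_z(s,p,0)[:2].round(3),at_z(s,p,.09)[:2].round(3))
a=[.69,.037];v=np.array([.784,.621])
print(a+v*.094,a+v*.064)
```

```text
scene (242, 172) [0.839 0.171]
scene (255, 175) [0.838 0.117]
scene (268, 175) [0.859 0.076]
side (187, 128) [0.834 0.089]
side (175, 133) [0.822 0.131]
side (160, 130) [0.845 0.179]
side (186, 122) [0.859 0.089]
side (248, 131) [ 0.777 -0.109]
w (400, 230) [0.839 0.096] [0.773 0.098]
w (408, 260) [0.874 0.076] [0.797 0.084]
w (440, 185) [0.833 0.158] [0.77 0.14]
w (224, 340) [ 0.777 -0.147] [ 0.731 -0.068]
w (226, 374) [ 0.813 -0.191] [ 0.755 -0.098]
w (345, 285) [0.84  0.007] [0.774 0.037]
w (365, 340) [ 0.917 -0.036] [0.827 0.008]
[0.763696 0.095374] [0.740176 0.076744]
```

Call:
{"name": "step_arm", "arguments": {
  "motion": [
    [0,0.03,0.15,0,0,0],
    [-0.01,0.03,0.3,0,0,0],
    [-0.01,0.03,0.45,0,0,0],
    [-0.01,0.03,0.6,0,0,0],
    [-0.01,0.03,0.75,0,0,0],
    [-0.01,0.03,0.85,0,0,0],
    [-0.01,0.03,0.85,0,0,0],
    [-0.01,0.03,0.85,0,0,0],
    [-0.01,0.03,0.85,0,0,0],
    [-0.01,0.03,0.85,0,0,0]
  ]
}}

```text
t: 12.95
tcp_pos: [0.6901, 0.0373, 0.0387]
eef_rot: [[-0.621, 0.784, 0.001], [0.784, 0.621, -0.0], [-0.001, 0.001, -1.0]]
ft_force: [1.2, 0.5, 0.2]
opening: 1.002
finger_force: 0.0
```

Call:
{"name": "step_arm", "arguments": {
  "motion": [
    [0,0,0,0,0,0],
    [0,0,0,0,0,0],
    [0,0,0,0,0,0],
    [0,0,0,0,0,0],
    [0,0,0,0,0,0],
    [0,0,-0.1,0,0,0],
    [0,0,-0.25,0,0,0],
    [0,0,-0.45,0,0,0],
    [0,0,-0.7,0,0,0],
    [0,0,-1,0,0,0]
  ],
  "grip": -1,
  "newtons": 15
}}

```text
t: 14.2
tcp_pos: [0.6895, 0.0372, 0.1599]
eef_rot: [[-0.621, 0.784, 0.0], [0.784, 0.621, -0.0], [-0.0, 0.0, -1.0]]
ft_force: [0.1, 0.1, -1.3]
opening: 0.35
finger_force: 14.9
```

Run:
```python
from plan import *
o=observe();print(o["tcp_pos"],o["opening"])
plan(path((0.66,-0.10,0.315,128.4),(0.669,-0.258,0.29,128.4),(0.669,-0.258,0.230,128.4)))
```

```text
[0.68947661 0.03724447 0.15987977] 0.35004882407717475
9 [-0.37, -0.45, -0.65, 0.0, 0.0, 0.0] | 
9 [-0.37, -0.45, -0.64, 0.0, 0.0, 0.0] | 
9 [-0.54, -0.38, 0.1, 0.0, 0.0, 0.0] | 
9 [-0.54, -0.38, 0.11, 0.0, 0.0, 0.0] | 
9 [0.0, 0.0, 0.5, 0.0, 0.0, 0.0] |
```

Call:
{"name": "step_arm", "arguments": {
  "motion": [
    [-0.05,-0.05,-0.3,0,0,0],
    [-0.15,-0.1,-0.6,0,0,0],
    [-0.25,-0.2,-0.9,0,0,0],
    [-0.4,-0.35,-1,0,0,0],
    [-0.5,-0.45,-1,0,0,0],
    [-0.6,-0.55,-1,0,0,0],
    [-0.7,-0.65,-1,0,0,0],
    [-0.8,-0.75,-1,0,0,0],
    [-0.9,-0.83,-1,0,0,0],
    [-0.91,-0.83,-1,0,0,0]
  ]
}}

```text
t: 15.45
tcp_pos: [0.6792, -0.1116, 0.2777]
eef_rot: [[-0.62, 0.785, -0.0], [0.785, 0.62, -0.0], [0.0, -0.0, -1.0]]
ft_force: [-0.0, 0.0, -1.5]
opening: 0.349
finger_force: 14.9
```

Call:
{"name": "step_arm", "arguments": {
  "motion": [
    [-0.1,-0.1,0,0,0,0],
    [-0.25,-0.2,0,0,0,0],
    [-0.4,-0.35,0,0,0,0],
    [-0.55,-0.5,0,0,0,0],
    [-0.7,-0.65,0,0,0,0],
    [-0.8,-0.75,0,0,0,0],
    [-0.87,-0.8,0,0,0,0],
    [-0.91,-0.83,0,0,0,0],
    [-0.91,-0.83,0,0,0,0],
    [-0.91,-0.83,0,0,0,0]
  ]
}}

```text
t: 16.7
tcp_pos: [0.6693, -0.2568, 0.2779]
eef_rot: [[-0.621, 0.783, 0.0], [0.783, 0.621, 0.0], [0.0, 0.0, -1.0]]
ft_force: [-0.4, 0.0, -0.4]
opening: 0.348
finger_force: 14.9
```

```bash
python3 m.py 3 left_pan_top right_pan_top lever_ball
python3 - <<'E'
from plan import *
s=snapshot("wrist"); u=np.array([.622,-.783,0]);v=np.array([.783,.622,0])
im=s["pixels"][:,:,::-1].copy(); c=np.array([.633,-.213,.198])
q=proj(s,[c+a*.095*u+b*.055*v for a,b in((1,1),(1,-1),(-1,-1),(-1,1))]).round().astype(int)
cv2.polylines(im,[q],True,(0,0,255),1); cv2.imwrite("pics/w3o.png",im)
E
```

```text
16.85 [ 0.6692 -0.257   0.2779]
left_pan_top wrist 0.79 [256. 132.] [ 0.6282 -0.208   0.192 ]
right_pan_top scene 0.74 [359. 212.] [ 0.4286 -0.3774  0.192 ]
right_pan_top scene 0.45 [207. 214.] [ 0.2602 -0.0615  0.192 ]
right_pan_top side 0.89 [375. 173.] [ 0.432  -0.3863  0.192 ]
lever_ball wrist 0.92 [105.  42.] [ 0.4736 -0.2352  0.135 ]
```

View pics/w3o.png

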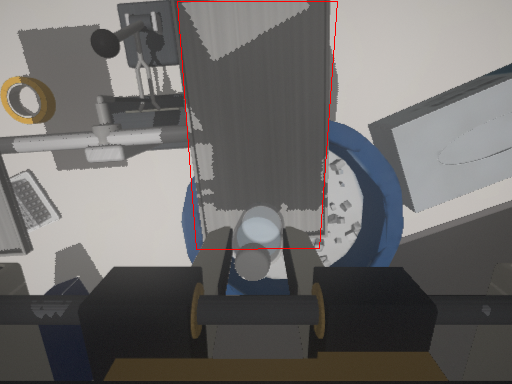

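The red pan outline matches the pan (px 180–335 by 0–248), so I'll lower the bottle and release it.

Call:
{"name": "step_arm", "arguments": {
  "motion": [
    [0,0,0.1,0,0,0],
    [0,0,0.2,0,0,0],
    [0,0,0.28,0,0,0],
    [0,0,0.32,0,0,0],
    [0,0,0.35,0,0,0],
    [0,0,0.37,0,0,0],
    [0,0,0.39,0,0,0],
    [0,0,0.4,0,0,0],
    [0,0,0.4,0,0,0],
    [0,0,0.4,0,0,0]
  ]
}}

```text
t: 18.6
tcp_pos: [0.6729, -0.2578, 0.2373]
eef_rot: [[-0.622, 0.783, 0.013], [0.783, 0.622, -0.004], [-0.011, 0.008, -1.0]]
ft_force: [4.2, 4.5, 24.5]
opening: 0.348
finger_force: 15.1
```

Call:
{"name": "step_arm", "arguments": {
  "motion": [
    [0,0,0,0,0,0],
    [0,0,0,0,0,0],
    [0,0,0,0,0,0],
    [0,0,0,0,0,0],
    [0,0,-0.1,0,0,0],
    [0,0,-0.25,0,0,0],
    [0,0,-0.4,0,0,0],
    [0,0,-0.55,0,0,0],
    [0,0,-0.7,0,0,0],
    [0,0,-0.8,0,0,0]
  ],
  "grip": 0.3
}}

```text
t: 19.85
tcp_pos: [0.6693, -0.2577, 0.3278]
eef_rot: [[-0.621, 0.784, 0.002], [0.784, 0.621, -0.001], [-0.001, 0.001, -1.0]]
ft_force: [0.1, -1.4, 1.7]
opening: 0.648
finger_force: 0.0
```

```bash
python3 - <<'E'
from plan import *
plan(path((0.619,0.219,0.19,128.4),(0.619,0.219,0.12,128.4)))
E
python3 m.py 4 bottle_1
```

```text
9 [0.84, 0.53, 0.29, 0.0, 0.0, 0.0] | 
9 [0.85, 0.54, 0.28, 0.0, 0.0, 0.0] | 
9 [0.84, 0.53, 0.29, 0.0, 0.0, 0.0] | 
9 [0.85, 0.54, 0.29, 0.0, 0.0, 0.0] | 
9 [0.0, 0.0, 0.58, 0.0, 0.0, 0.0] | 
20.0 [ 0.6693 -0.2578  0.3267]
bottle_1 scene 0.7 [186. 208.] [0.5323 0.2038 0.    ]
bottle_1 scene 0.52 [346. 164.] [ 1.078  -0.1432  0.    ]
bottle_1 side 0.48 [157. 190.] [0.6188 0.2129 0.    ]
bottle_1 wrist 0.82 [262. 190.] [ 0.7129 -0.2999  0.    ]
```

Call:
{"name": "step_arm", "arguments": {
  "motion": [
    [0.1,0.06,0,0,0,0],
    [0.25,0.16,0,0,0,0],
    [0.4,0.25,0,0,0,0],
    [0.55,0.35,0,0,0,0],
    [0.7,0.45,0,0,0,0],
    [0.85,0.54,0,0,0,0],
    [0.95,0.6,0,0,0,0],
    [1,0.64,0,0,0,0],
    [1,0.64,0,0,0,0],
    [1,0.64,0,0,0,0]
  ],
  "grip": 1
}}

```text
t: 21.4
tcp_pos: [0.6548, -0.1165, 0.3257]
eef_rot: [[-0.62, 0.784, -0.0], [0.784, 0.62, -0.0], [-0.0, -0.0, -1.0]]
ft_force: [-0.2, -0.3, -0.5]
opening: 0.998
finger_force: 0.0
```

Call:
{"name": "step_arm", "arguments": {
  "motion": [
    [0.1,0.06,0.05,0,0,0],
    [0.25,0.16,0.1,0,0,0],
    [0.4,0.25,0.2,0,0,0],
    [0.55,0.35,0.25,0,0,0],
    [0.7,0.45,0.3,0,0,0],
    [0.85,0.54,0.35,0,0,0],
    [0.95,0.6,0.4,0,0,0],
    [1,0.64,0.45,0,0,0],
    [1,0.64,0.45,0,0,0],
    [1,0.64,0.45,0,0,0]
  ]
}}

```text
t: 22.65
tcp_pos: [0.6406, 0.0253, 0.272]
eef_rot: [[-0.62, 0.784, 0.0], [0.784, 0.62, -0.0], [-0.0, 0.0, -1.0]]
ft_force: [-0.3, -0.6, -0.4]
opening: 1.0
finger_force: 0.0
```

Call:
{"name": "step_arm", "arguments": {
  "motion": [
    [0.1,0.06,0.05,0,0,0],
    [0.25,0.16,0.1,0,0,0],
    [0.4,0.25,0.2,0,0,0],
    [0.55,0.35,0.25,0,0,0],
    [0.7,0.45,0.35,0,0,0],
    [0.85,0.54,0.45,0,0,0],
    [0.95,0.6,0.5,0,0,0],
    [1,0.64,0.5,0,0,0],
    [1,0.64,0.5,0,0,0],
    [1,0.64,0.5,0,0,0]
  ]
}}

```text
t: 23.9
tcp_pos: [0.6267, 0.1671, 0.2125]
eef_rot: [[-0.62, 0.784, 0.001], [0.784, 0.62, -0.0], [-0.001, 0.001, -1.0]]
ft_force: [-0.7, 0.6, 1.1]
opening: 0.999
finger_force: 0.0
```

```bash
python3 m.py 5 bottle_1 weight_160
python3 - <<'E'
from plan import *
plan([[(6,(0.619,0.219,0.12,128.4))],[(6,(0.619,0.219,0.038,128.4))]])
E
```

```text
24.05 [0.6265 0.167  0.2123]
bottle_1 scene 0.68 [221. 202.] [0.6102 0.1207 0.    ]
bottle_1 scene 0.52 [347. 164.] [ 1.074  -0.1492  0.    ]
bottle_1 scene 0.47 [188. 206.] [0.5425 0.2035 0.    ]
bottle_1 scene 0.45 [201. 195.] [0.6265 0.2084 0.    ]
bottle_1 side 0.71 [307. 111.] [ 0.8158 -0.3223  0.    ]
bottle_1 wrist 0.58 [212.  97.] [0.5261 0.2057 0.    ]
weight_160 scene 0.67 [235. 209.] [0.5889 0.058  0.0015]
weight_160 scene 0.6 [224. 216.] [0.5409 0.0675 0.0015]
weight_160 scene 0.53 [207. 214.] [0.5266 0.1229 0.0015]
weight_160 scene 0.38 [219. 202.] [0.6083 0.1289 0.0015]
weight_160 wrist 0.92 [186. 219.] [0.5905 0.0565 0.0015]
weight_160 wrist 0.68 [176. 151.] [0.5283 0.1258 0.0015]
weight_160 wrist 0.59 [145. 184.] [0.52   0.0632 0.0015]
weight_160 wrist 0.53 [214. 178.] [0.5868 0.1259 0.0015]
6 [0.37, 0.22, 0.77, 0.0, 0.0, 0.0] | 
6 [0.0, 0.0, 0.68, 0.0, 0.0, 0.0] |
```

Call:
{"name": "step_arm", "arguments": {
  "motion": [
    [0.1,0.06,0.1,0,0,0],
    [0.2,0.12,0.25,0,0,0],
    [0.3,0.18,0.4,0,0,0],
    [0.37,0.22,0.55,0,0,0],
    [0.37,0.22,0.65,0,0,0],
    [0.37,0.22,0.75,0,0,0],
    [0.37,0.22,0.75,0,0,0],
    [0.37,0.22,0.75,0,0,0],
    [0.37,0.22,0.75,0,0,0],
    [0.37,0.22,0.75,0,0,0]
  ]
}}

```text
t: 25.6
tcp_pos: [0.6197, 0.2188, 0.1225]
eef_rot: [[-0.621, 0.784, 0.001], [0.784, 0.621, 0.0], [-0.0, 0.001, -1.0]]
ft_force: [0.1, 0.3, 1.4]
opening: 0.998
finger_force: 0.0
```

```bash
python3 m.py 6 bottle_1
```

```text
25.75 [0.6195 0.2188 0.1221]
bottle_1 scene 0.73 [200. 194.] [0.6314 0.216  0.    ]
bottle_1 scene 0.61 [188. 207.] [0.5359 0.2009 0.    ]
bottle_1 scene 0.6 [344. 163.] [ 1.0764 -0.1358  0.    ]
bottle_1 scene 0.58 [234. 209.] [0.5928 0.0644 0.    ]
bottle_1 side 0.7 [303. 112.] [ 0.8121 -0.3092  0.    ]
bottle_1 wrist 0.86 [172. 143.] [0.5251 0.2078 0.    ]
bottle_1 wrist 0.66 [261. 193.] [0.6214 0.2217 0.    ]
```

View pics/wrist6.png

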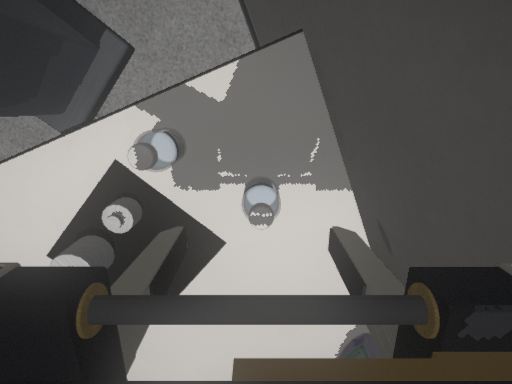

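The bottle at px (261,195) is centred between the jaws and the next one is at (160,150), so I'll grasp this one and carry it over.

Call:
{"name": "step_arm", "arguments": {
  "motion": [
    [0,0.02,0.15,0,0,0],
    [0,0.02,0.3,0,0,0],
    [0,0.02,0.45,0,0,0],
    [0,0.02,0.6,0,0,0],
    [0,0.02,0.7,0,0,0],
    [0,0.02,0.7,0,0,0],
    [0,0.02,0.7,0,0,0],
    [0,0.02,0.7,0,0,0],
    [0,0.02,0.7,0,0,0],
    [0,0.02,0.7,0,0,0]
  ]
}}

```text
t: 27.15
tcp_pos: [0.6214, 0.2202, 0.0382]
eef_rot: [[-0.621, 0.784, 0.0], [0.784, 0.621, -0.0], [-0.0, 0.0, -1.0]]
ft_force: [-2.3, -3.3, -1.2]
opening: 0.997
finger_force: 0.0
```

Call:
{"name": "step_arm", "arguments": {
  "motion": [
    [0,0,0,0,0,0],
    [0,0,0,0,0,0],
    [0,0,0,0,0,0],
    [0,0,0,0,0,0],
    [0,0,0,0,0,0],
    [0,0,-0.1,0,0,0],
    [0,0,-0.25,0,0,0],
    [0,0,-0.45,0,0,0],
    [0,0,-0.7,0,0,0],
    [0,0,-1,0,0,0]
  ],
  "grip": -1,
  "newtons": 15
}}

```text
t: 28.4
tcp_pos: [0.6209, 0.2203, 0.1596]
eef_rot: [[-0.621, 0.784, -0.0], [0.784, 0.621, -0.0], [0.0, -0.0, -1.0]]
ft_force: [-0.9, -1.4, -0.6]
opening: 0.347
finger_force: 15.0
```

Run:
```python
from plan import *
o=observe();print(o["tcp_pos"],o["opening"])
plan(path((0.633,-0.213,0.30,128.4)))
```

```text
[0.6208927  0.22026578 0.15955596] 0.3473384604863364
9 [-0.96, -0.72, -0.39, 0.0, 0.0, 0.0] | 
9 [-0.97, -0.72, -0.39, 0.0, 0.0, 0.0] | 
9 [-0.96, -0.72, -0.39, 0.0, 0.0, 0.0] |
```

Call:
{"name": "step_arm", "arguments": {
  "motion": [
    [-0.1,-0.07,-0.1,0,0,0],
    [-0.25,-0.2,-0.2,0,0,0],
    [-0.4,-0.3,-0.3,0,0,0],
    [-0.55,-0.4,-0.45,0,0,0],
    [-0.7,-0.5,-0.6,0,0,0],
    [-0.85,-0.6,-0.7,0,0,0],
    [-0.96,-0.72,-0.8,0,0,0],
    [-0.96,-0.72,-0.8,0,0,0],
    [-0.96,-0.72,-0.8,0,0,0],
    [-0.96,-0.72,-0.8,0,0,0]
  ]
}}

```text
t: 29.65
tcp_pos: [0.6245, 0.0772, 0.2529]
eef_rot: [[-0.622, 0.783, -0.001], [0.783, 0.622, 0.0], [0.001, -0.001, -1.0]]
ft_force: [0.1, 0.0, -0.4]
opening: 0.344
finger_force: 15.0
```

Call:
{"name": "step_arm", "arguments": {
  "motion": [
    [-0.1,-0.07,-0.1,0,0,0],
    [-0.25,-0.2,-0.2,0,0,0],
    [-0.4,-0.3,-0.3,0,0,0],
    [-0.55,-0.4,-0.4,0,0,0],
    [-0.7,-0.5,-0.4,0,0,0],
    [-0.85,-0.6,-0.4,0,0,0],
    [-0.96,-0.72,-0.4,0,0,0],
    [-0.97,-0.72,-0.4,0,0,0],
    [-0.97,-0.72,-0.4,0,0,0],
    [-0.97,-0.72,-0.4,0,0,0]
  ]
}}

```text
t: 30.9
tcp_pos: [0.6295, -0.0677, 0.3018]
eef_rot: [[-0.621, 0.783, 0.0], [0.783, 0.621, 0.0], [0.0, 0.0, -1.0]]
ft_force: [-0.9, 0.9, -0.7]
opening: 0.347
finger_force: 15.0
```

Call:
{"name": "step_arm", "arguments": {
  "motion": [
    [-0.1,-0.07,0,0,0,0],
    [-0.25,-0.2,0,0,0,0],
    [-0.4,-0.3,0,0,0,0],
    [-0.55,-0.4,0,0,0,0],
    [-0.7,-0.5,0,0,0,0],
    [-0.85,-0.6,0,0,0,0],
    [-0.96,-0.72,0,0,0,0],
    [-0.96,-0.72,0,0,0,0],
    [-0.96,-0.72,0,0,0,0],
    [-0.96,-0.72,0,0,0,0]
  ]
}}

```text
t: 32.15
tcp_pos: [0.6334, -0.2116, 0.302]
eef_rot: [[-0.622, 0.783, 0.0], [0.783, 0.622, 0.0], [0.0, 0.0, -1.0]]
ft_force: [0.3, -0.1, -0.9]
opening: 0.35
finger_force: 15.0
```

Call:
{"name": "step_arm", "arguments": {
  "motion": [
    [0,0,0.1,0,0,0],
    [0,0,0.2,0,0,0],
    [0,0,0.3,0,0,0],
    [0,0,0.4,0,0,0],
    [0,0,0.47,0,0,0],
    [0,0,0.52,0,0,0],
    [0,0,0.55,0,0,0],
    [0,0,0.56,0,0,0],
    [0,0,0.56,0,0,0],
    [0,0,0.56,0,0,0]
  ]
}}

```text
t: 33.4
tcp_pos: [0.6352, -0.213, 0.2406]
eef_rot: [[-0.621, 0.784, 0.008], [0.784, 0.621, -0.003], [-0.007, 0.004, -1.0]]
ft_force: [-4.3, 3.6, 22.2]
opening: 0.352
finger_force: 15.1
```

Run:
```python
from plan import *
o=observe();print(o["tcp_pos"],o["ft_force"])
s=snapshot("wrist");save(s,"wrist7")
```

```text
[ 0.63521185 -0.21296694  0.24060804] [-4.34738757  3.63389589 22.24413054]
```

View pics/wrist7.png

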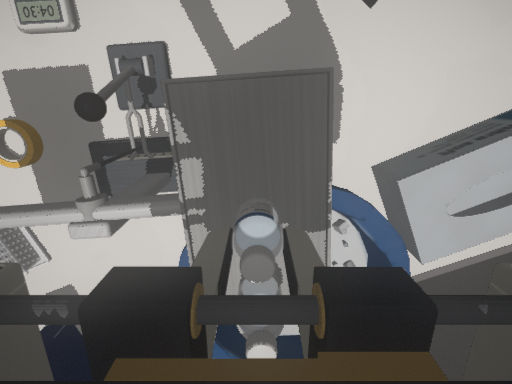

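The bottle at px (258,225) stands on the pan with the first one behind it. I'll relax the pressure, release it, and fetch the third bottle.

Call:
{"name": "step_arm", "arguments": {
  "motion": [
    [0,0,-0.03,0,0,0],
    [0,0,-0.04,0,0,0],
    [0,0,-0.04,0,0,0],
    [0,0,-0.04,0,0,0],
    [0,0,-0.04,0,0,0],
    [0,0,-0.04,0,0,0],
    [0,0,-0.04,0,0,0],
    [0,0,-0.04,0,0,0],
    [0,0,-0.04,0,0,0],
    [0,0,-0.04,0,0,0]
  ]
}}

```text
t: 34.7
tcp_pos: [0.6345, -0.2125, 0.242]
eef_rot: [[-0.621, 0.784, 0.004], [0.784, 0.621, -0.001], [-0.003, 0.003, -1.0]]
ft_force: [0.8, 1.9, 9.6]
opening: 0.347
finger_force: 15.1
```

Call:
{"name": "step_arm", "arguments": {
  "motion": [
    [0,0,0,0,0,0],
    [0,0,0,0,0,0],
    [0,0,0,0,0,0],
    [0,0,0,0,0,0],
    [0,0,-0.1,0,0,0],
    [0,0,-0.25,0,0,0],
    [0,0,-0.4,0,0,0],
    [0,0,-0.55,0,0,0],
    [0,0,-0.7,0,0,0],
    [0,0,-0.7,0,0,0]
  ],
  "grip": 0.3
}}

```text
t: 35.95
tcp_pos: [0.6341, -0.2128, 0.3262]
eef_rot: [[-0.621, 0.784, 0.004], [0.784, 0.621, -0.002], [-0.003, 0.002, -1.0]]
ft_force: [0.1, -0.6, 0.2]
opening: 0.65
finger_force: 0.0
```

Run:
```python
from plan import *
plan(path((0.525,0.207,0.18,128.4),(0.525,0.207,0.120,128.4)))
s=snapshot("wrist");save(s,"wrist8")
for c in place_of("bottle_1","wrist"): print(c, at_z(s,c["centre"],.194))
```

```text
9 [0.83, 0.36, 0.3, 0.0, 0.01, 0.0] | 
9 [0.82, 0.37, 0.31, 0.0, 0.0, 0.0] | 
9 [0.83, 0.36, 0.31, 0.0, 0.0, 0.0] | 
9 [0.83, 0.37, 0.3, 0.0, 0.0, 0.0] | 
9 [0.0, 0.0, 0.5, 0.0, 0.0, 0.0] | 
{'centre': [261.5, 238.6], 'confidence': 0.81} [ 0.67153216 -0.25319955  0.194     ]
{'centre': [256.5, 186.3], 'confidence': 0.62} [ 0.63053898 -0.21016984  0.194     ]
```

Call:
{"name": "step_arm", "arguments": {
  "motion": [
    [0.1,0.05,0,0,0,0],
    [0.25,0.1,0,0,0,0],
    [0.4,0.2,0,0,0,0],
    [0.55,0.25,0,0,0,0],
    [0.7,0.3,0,0,0,0],
    [0.85,0.35,0,0,0,0],
    [0.95,0.4,0,0,0,0],
    [1,0.44,0,0,0,0],
    [1,0.44,0,0,0,0],
    [1,0.44,0,0,0,0]
  ],
  "grip": 1
}}

```text
t: 37.3
tcp_pos: [0.6003, -0.0861, 0.3233]
eef_rot: [[-0.62, 0.784, -0.0], [0.784, 0.62, -0.0], [-0.0, -0.0, -1.0]]
ft_force: [-0.1, -0.1, -0.0]
opening: 0.996
finger_force: 0.0
```

Call:
{"name": "step_arm", "arguments": {
  "motion": [
    [0.1,0.05,0,0,0,0],
    [0.25,0.1,0.1,0,0,0],
    [0.4,0.2,0.2,0,0,0],
    [0.55,0.25,0.3,0,0,0],
    [0.7,0.3,0.4,0,0,0],
    [0.85,0.35,0.5,0,0,0],
    [0.95,0.4,0.6,0,0,0],
    [1,0.44,0.6,0,0,0],
    [1,0.44,0.6,0,0,0],
    [1,0.44,0.6,0,0,0]
  ]
}}

```text
t: 38.55
tcp_pos: [0.5676, 0.0408, 0.2521]
eef_rot: [[-0.62, 0.784, 0.001], [0.784, 0.62, -0.0], [-0.001, 0.001, -1.0]]
ft_force: [-0.1, 0.5, -0.1]
opening: 0.998
finger_force: 0.0
```

Call:
{"name": "step_arm", "arguments": {
  "motion": [
    [0.1,0.05,0,0,0,0],
    [0.25,0.1,0.1,0,0,0],
    [0.4,0.2,0.2,0,0,0],
    [0.55,0.25,0.3,0,0,0],
    [0.7,0.3,0.4,0,0,0],
    [0.85,0.35,0.4,0,0,0],
    [0.95,0.4,0.4,0,0,0],
    [1,0.44,0.4,0,0,0],
    [1,0.44,0.4,0,0,0],
    [1,0.44,0.4,0,0,0]
  ]
}}

```text
t: 39.8
tcp_pos: [0.5343, 0.1677, 0.2036]
eef_rot: [[-0.62, 0.784, 0.0], [0.784, 0.62, -0.0], [-0.0, 0.0, -1.0]]
ft_force: [-0.2, 0.5, -0.5]
opening: 0.998
finger_force: 0.0
```

```bash
python3 m.py 9 bottle_1 weight_160
python3 - <<'E'
from plan import *
plan([[(6,(0.525,0.207,0.12,128.4))],[(6,(0.525,0.207,0.038,128.4))]])
E
```

```text
39.95 [0.5341 0.1676 0.2034]
bottle_1 scene 0.83 [325. 167.] [ 1.0113 -0.0846  0.    ]
bottle_1 scene 0.68 [345. 166.] [ 1.0573 -0.1474  0.    ]
bottle_1 scene 0.62 [186. 208.] [0.5301 0.2038 0.    ]
bottle_1 side 0.69 [373. 227.] [ 0.3552 -0.3976  0.    ]
bottle_1 side 0.68 [294. 125.] [ 0.7694 -0.2633  0.    ]
bottle_1 side 0.54 [302. 110.] [ 0.8227 -0.3054  0.    ]
bottle_1 wrist 0.94 [274. 147.] [0.5279 0.2071 0.    ]
weight_160 scene 0.55 [235. 210.] [0.5853 0.0553 0.0015]
weight_160 scene 0.55 [204. 211.] [0.5356 0.1379 0.0015]
weight_160 scene 0.53 [222. 203.] [0.604  0.1153 0.0015]
weight_160 scene 0.46 [226. 217.] [0.5351 0.0576 0.0015]
weight_160 wrist 0.9 [239. 260.] [0.59   0.0546 0.0015]
weight_160 wrist 0.74 [203. 230.] [0.5235 0.0617 0.0015]
weight_160 wrist 0.71 [270. 226.] [0.5911 0.1221 0.0015]
weight_160 wrist 0.55 [234. 199.] [0.5299 0.123  0.0015]
weight_160 wrist 0.5 [269. 142.] [0.5193 0.2083 0.0015]
6 [0.3, 0.14, 0.7, 0.0, 0.0, 0.0] | 
6 [0.0, 0.0, 0.68, 0.0, 0.0, 0.0] |
```

Call:
{"name": "step_arm", "arguments": {
  "motion": [
    [0.1,0.05,0.1,0,0,0],
    [0.2,0.1,0.25,0,0,0],
    [0.3,0.15,0.4,0,0,0],
    [0.3,0.15,0.55,0,0,0],
    [0.3,0.15,0.7,0,0,0],
    [0.3,0.15,0.7,0,0,0],
    [0.3,0.15,0.7,0,0,0],
    [0.3,0.15,0.7,0,0,0],
    [0.3,0.15,0.7,0,0,0],
    [0.3,0.15,0.7,0,0,0]
  ]
}}

```text
t: 41.5
tcp_pos: [0.526, 0.2075, 0.1199]
eef_rot: [[-0.621, 0.784, 0.001], [0.784, 0.621, 0.0], [-0.0, 0.001, -1.0]]
ft_force: [0.3, 0.1, -0.3]
opening: 0.998
finger_force: 0.0
```

Call:
{"name": "step_arm", "arguments": {
  "motion": [
    [0,0,0.15,0,0,0],
    [0,0,0.3,0,0,0],
    [0,0,0.45,0,0,0],
    [0,0,0.6,0,0,0],
    [0,0,0.68,0,0,0],
    [0,0,0.68,0,0,0],
    [0,0,0.68,0,0,0],
    [0,0,0.68,0,0,0],
    [0,0,0.68,0,0,0],
    [0,0,0.68,0,0,0]
  ]
}}

```text
t: 42.75
tcp_pos: [0.526, 0.2076, 0.0382]
eef_rot: [[-0.621, 0.784, 0.001], [0.784, 0.621, 0.0], [-0.0, 0.001, -1.0]]
ft_force: [0.4, 0.4, 0.7]
opening: 1.002
finger_force: 0.0
```

Call:
{"name": "step_arm", "arguments": {
  "motion": [
    [0,0,0,0,0,0],
    [0,0,0,0,0,0],
    [0,0,0,0,0,0],
    [0,0,0,0,0,0],
    [0,0,0,0,0,0],
    [0,0,-0.1,0,0,0],
    [0,0,-0.25,0,0,0],
    [0,0,-0.45,0,0,0],
    [0,0,-0.7,0,0,0],
    [0,0,-1,0,0,0]
  ],
  "grip": -1,
  "newtons": 15
}}

```text
t: 44.0
tcp_pos: [0.5256, 0.2075, 0.1599]
eef_rot: [[-0.621, 0.784, 0.0], [0.784, 0.621, 0.0], [-0.0, 0.0, -1.0]]
ft_force: [0.2, 0.5, -0.5]
opening: 0.349
finger_force: 15.0
```

Run:
```python
from plan import *
o=observe();print(o["tcp_pos"],o["opening"])
plan(path((0.596,-0.166,0.30,128.4)))
```

```text
[0.52563522 0.20746554 0.15994962] 0.3494300780485005
9 [-0.93, -0.49, -0.39, 0.0, 0.0, 0.0] | 
9 [-0.94, -0.49, -0.39, 0.0, 0.0, 0.0] | 
9 [-0.93, -0.49, -0.39, 0.0, 0.0, 0.0] |
```

Next I'll lower to about 0.243 at the pan, without pressing.

Call:
{"name": "step_arm", "arguments": {
  "motion": [
    [-0.1,-0.05,-0.1,0,0,0],
    [-0.25,-0.1,-0.2,0,0,0],
    [-0.4,-0.2,-0.3,0,0,0],
    [-0.55,-0.3,-0.45,0,0,0],
    [-0.7,-0.4,-0.6,0,0,0],
    [-0.85,-0.45,-0.7,0,0,0],
    [-0.93,-0.49,-0.8,0,0,0],
    [-0.93,-0.49,-0.8,0,0,0],
    [-0.93,-0.49,-0.8,0,0,0],
    [-0.93,-0.49,-0.8,0,0,0]
  ]
}}

```text
t: 45.25
tcp_pos: [0.5484, 0.0841, 0.253]
eef_rot: [[-0.621, 0.783, -0.001], [0.783, 0.621, 0.0], [0.001, -0.001, -1.0]]
ft_force: [1.0, 0.6, -0.6]
opening: 0.351
finger_force: 15.0
```

Call:
{"name": "step_arm", "arguments": {
  "motion": [
    [-0.1,-0.05,-0.1,0,0,0],
    [-0.25,-0.1,-0.2,0,0,0],
    [-0.4,-0.2,-0.3,0,0,0],
    [-0.55,-0.3,-0.4,0,0,0],
    [-0.7,-0.4,-0.4,0,0,0],
    [-0.85,-0.45,-0.4,0,0,0],
    [-0.94,-0.49,-0.4,0,0,0],
    [-0.94,-0.49,-0.4,0,0,0],
    [-0.94,-0.49,-0.4,0,0,0],
    [-0.94,-0.49,-0.4,0,0,0]
  ]
}}

```text
t: 46.5
tcp_pos: [0.5728, -0.0407, 0.3018]
eef_rot: [[-0.621, 0.783, -0.0], [0.783, 0.621, 0.0], [0.0, -0.0, -1.0]]
ft_force: [-0.0, 0.4, -0.3]
opening: 0.35
finger_force: 15.0
```

Call:
{"name": "step_arm", "arguments": {
  "motion": [
    [-0.1,-0.05,0,0,0,0],
    [-0.25,-0.1,0,0,0,0],
    [-0.4,-0.2,0,0,0,0],
    [-0.55,-0.3,0,0,0,0],
    [-0.7,-0.4,0,0,0,0],
    [-0.85,-0.45,0,0,0,0],
    [-0.93,-0.49,0,0,0,0],
    [-0.93,-0.49,0,0,0,0],
    [-0.93,-0.49,0.1,0,0,0],
    [-0.93,-0.49,0.2,0,0,0]
  ]
}}

```text
t: 47.75
tcp_pos: [0.5959, -0.1647, 0.2768]
eef_rot: [[-0.621, 0.783, -0.0], [0.783, 0.621, 0.0], [0.0, -0.0, -1.0]]
ft_force: [-0.3, -0.7, -0.6]
opening: 0.346
finger_force: 15.0
```

Call:
{"name": "step_arm", "arguments": {
  "motion": [
    [0,0,0.1,0,0,0],
    [0,0,0.15,0,0,0],
    [0,0,0.2,0,0,0],
    [0,0,0.23,0,0,0],
    [0,0,0.26,0,0,0],
    [0,0,0.28,0,0,0],
    [0,0,0.3,0,0,0],
    [0,0,0.3,0,0,0],
    [0,0,0.3,0,0,0],
    [0,0,0.3,0,0,0]
  ]
}}

```text
t: 49.0
tcp_pos: [0.5967, -0.166, 0.2441]
eef_rot: [[-0.621, 0.784, 0.003], [0.784, 0.621, -0.002], [-0.003, 0.001, -1.0]]
ft_force: [-2.2, -0.7, 7.9]
opening: 0.347
finger_force: 15.1
```

Call:
{"name": "step_arm", "arguments": {
  "motion": [
    [0,0,0,0,0,0],
    [0,0,0,0,0,0],
    [0,0,0,0,0,0],
    [0,0,0,0,0,0],
    [0,0,-0.1,0,0,0],
    [0,0,-0.25,0,0,0],
    [0,0,-0.4,0,0,0],
    [0,0,-0.55,0,0,0],
    [0,0,-0.7,0,0,0],
    [0,0,-0.7,0,0,0]
  ],
  "grip": 0.3
}}

```text
t: 50.25
tcp_pos: [0.5969, -0.1658, 0.3285]
eef_rot: [[-0.621, 0.784, 0.004], [0.784, 0.621, -0.001], [-0.003, 0.002, -1.0]]
ft_force: [0.2, -0.5, -0.5]
opening: 0.653
finger_force: 0.0
```

```bash
python3 m.py 10 left_pan_top right_pan_top lever_ball
python3 - <<'E'
import cv2,numpy as np
a=cv2.imread("pics/scene10.png")[130:310,240:430];b=cv2.imread("pics/side10.png")[90:230,250:430]
cv2.imwrite("pics/c10.png",np.hstack([cv2.resize(a,(400,379)),cv2.resize(b,(400,379))]))
E
```

```text
50.4 [ 0.5958 -0.1654  0.325 ]
left_pan_top scene 0.88 [325. 165.] [ 0.6362 -0.2133  0.192 ]
left_pan_top wrist 0.93 [258. 235.] [ 0.6277 -0.2051  0.192 ]
right_pan_top scene 0.7 [363. 214.] [ 0.423  -0.3888  0.192 ]
right_pan_top side 0.67 [376. 172.] [ 0.433  -0.3891  0.192 ]
right_pan_top wrist 0.6 [ 11. 253.] [ 0.4271 -0.3924  0.192 ]
lever_ball scene 0.56 [309. 211.] [ 0.468  -0.2364  0.135 ]
lever_ball side 0.57 [318. 180.] [ 0.472  -0.2469  0.135 ]
lever_ball wrist 0.75 [141. 157.] [ 0.4718 -0.2334  0.135 ]
```

View pics/c10.png

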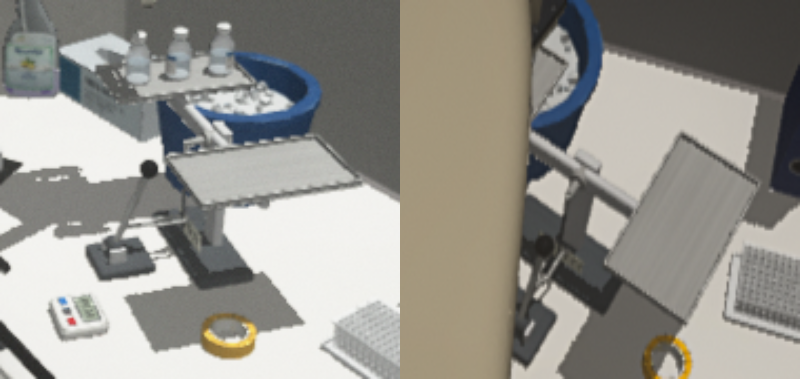

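All three bottles stand upright on the left pan: in the crop they are at px (138,60), (180,55) and (222,50). The lever ball is at (150,168), leaning towards the balance. Lever next: I'll turn the jaws along the lever's plane and straddle the ball.

Run:
```python
from plan import *
plan(path((0.474,-0.234,0.30,40)))
```

```text
9 [0.06, -0.38, 0.07, 0.0, 0.0, 0.98] | 
9 [-0.14, -0.37, 0.07, 0.0, 0.0, 0.98] | 
9 [-0.29, -0.25, 0.07, 0.0, 0.0, 0.99] |
```

Call:
{"name": "step_arm", "arguments": {
  "motion": [
    [0,-0.05,0,0,0,0.15],
    [0,-0.1,0,0,0,0.3],
    [0.05,-0.15,0,0,0,0.45],
    [0.05,-0.2,0,0,0,0.6],
    [0.05,-0.25,0,0,0,0.75],
    [0.05,-0.3,0,0,0,0.9],
    [0.06,-0.38,0,0,0,0.98],
    [0.06,-0.38,0,0,0,0.98],
    [0.06,-0.38,0,0,0,0.98],
    [0.06,-0.38,0,0,0,0.98]
  ],
  "grip": -0.22
}}

```text
t: 52.1
tcp_pos: [0.5559, -0.1879, 0.3258]
eef_rot: [[-0.157, 0.988, 0.0], [0.988, 0.157, 0.0], [0.0, 0.0, -1.0]]
ft_force: [-0.6, 0.2, -0.4]
opening: 0.39
finger_force: 0.0
```

Call:
{"name": "step_arm", "arguments": {
  "motion": [
    [0,-0.05,0,0,0,0.15],
    [-0.05,-0.1,0,0,0,0.3],
    [-0.05,-0.15,0,0,0,0.45],
    [-0.1,-0.2,0,0,0,0.6],
    [-0.1,-0.25,0.05,0,0,0.75],
    [-0.14,-0.3,0.1,0,0,0.9],
    [-0.14,-0.37,0.1,0,0,0.98],
    [-0.14,-0.37,0.1,0,0,0.98],
    [-0.14,-0.37,0.1,0,0,0.98],
    [-0.14,-0.37,0.1,0,0,0.98]
  ]
}}

```text
t: 53.35
tcp_pos: [0.5148, -0.2115, 0.3141]
eef_rot: [[0.348, 0.937, 0.0], [0.937, -0.348, -0.0], [0.0, 0.0, -1.0]]
ft_force: [-0.7, 0.4, -0.3]
opening: 0.391
finger_force: 0.0
```

Call:
{"name": "step_arm", "arguments": {
  "motion": [
    [-0.05,-0.05,0,0,0,0.15],
    [-0.1,-0.1,0,0,0,0.3],
    [-0.15,-0.15,0,0,0,0.45],
    [-0.2,-0.2,0,0,0,0.6],
    [-0.25,-0.25,0.1,0,0,0.75],
    [-0.29,-0.25,0.3,0,0,0.9],
    [-0.29,-0.25,0.4,0,0,0.98],
    [-0.29,-0.25,0.5,0,0,0.98],
    [-0.29,-0.25,0.5,0,0,0.98],
    [-0.29,-0.25,0.5,0,0,0.98]
  ]
}}

```text
t: 54.6
tcp_pos: [0.4746, -0.2338, 0.2545]
eef_rot: [[0.764, 0.646, 0.001], [0.646, -0.764, -0.0], [0.0, 0.001, -1.0]]
ft_force: [0.5, 0.0, -0.1]
opening: 0.389
finger_force: 0.0
```

```bash
python3 m.py 11 lever_ball weight_160
python3 - <<'E'
from plan import *
plan([[(6,(0.474,-0.234,0.152,40))]])
E
```

```text
54.75 [ 0.4747 -0.2339  0.2546]
lever_ball scene 0.73 [310. 209.] [ 0.482  -0.2343  0.135 ]
lever_ball wrist 0.78 [260. 195.] [ 0.4745 -0.2366  0.135 ]
weight_160 scene 0.73 [224. 219.] [0.5246 0.0613 0.0015]
weight_160 scene 0.63 [235. 208.] [0.5956 0.0601 0.0015]
weight_160 scene 0.54 [206. 212.] [0.5361 0.1301 0.0015]
weight_160 scene 0.37 [221. 203.] [0.6047 0.1199 0.0015]
weight_160 side 0.67 [210. 208.] [0.5202 0.0631 0.0015]
weight_160 side 0.42 [191. 211.] [0.5222 0.1193 0.0015]
6 [0.0, 0.0, 0.85, 0.0, 0.0, 0.01] |
```

View pics/wrist11.png

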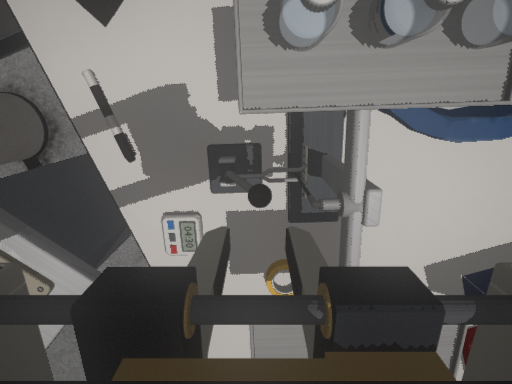

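The ball is at px (260,195), centred under the jaws, with the pointer and fork at (310,190) clear of them. I'll go down astride it and sweep along −u by about 85 mm.

Call:
{"name": "step_arm", "arguments": {
  "motion": [
    [0,0.01,0.15,0,0,0],
    [-0.01,0.01,0.3,0,0,0],
    [-0.01,0.01,0.45,0,0,0],
    [-0.01,0.01,0.55,0,0,0],
    [-0.01,0.01,0.65,0,0,0],
    [-0.01,0.01,0.75,0,0,0],
    [-0.01,0.01,0.85,0,0,0],
    [-0.01,0.01,0.85,0,0,0],
    [-0.01,0.01,0.85,0,0,0],
    [-0.01,0.01,0.85,0,0,0]
  ]
}}

```text
t: 56.3
tcp_pos: [0.4746, -0.2357, 0.1526]
eef_rot: [[0.764, 0.645, 0.001], [0.645, -0.764, -0.001], [0.0, 0.001, -1.0]]
ft_force: [0.1, 0.3, -0.6]
opening: 0.39
finger_force: 0.0
```

Call:
{"name": "step_arm", "arguments": {
  "motion": [
    [0,-0.05,0,0,0,0],
    [0,-0.12,0,0,0,0],
    [0,-0.2,0,0,0,0],
    [0,-0.28,0,0,0,0],
    [0,-0.36,0,0,0,0],
    [0,-0.44,0,0,0,0],
    [0,-0.52,0,0,0,0],
    [0,-0.6,0,0,0,0],
    [0,-0.67,0,0,0,0],
    [0,-0.7,0,0,0,0]
  ]
}}

```text
t: 57.55
tcp_pos: [0.4197, -0.1709, 0.1519]
eef_rot: [[0.764, 0.645, 0.0], [0.645, -0.764, -0.0], [0.0, 0.0, -1.0]]
ft_force: [1.4, -0.2, 0.0]
opening: 0.392
finger_force: 0.0
```

Call:
{"name": "step_arm", "arguments": {
  "motion": [
    [0,0,0,0,0,0],
    [0,0,0,0,0,0],
    [0,0,-0.1,0,0,0],
    [0,0,-0.25,0,0,0],
    [0,0,-0.4,0,0,0],
    [0,0,-0.55,0,0,0],
    [0,0,-0.7,0,0,0],
    [0,0,-0.85,0,0,0],
    [0,0,-1,0,0,0],
    [0,0,-1,0,0,0]
  ]
}}

```text
t: 58.8
tcp_pos: [0.4208, -0.1717, 0.2738]
eef_rot: [[0.764, 0.645, 0.003], [0.645, -0.764, -0.001], [0.001, 0.003, -1.0]]
ft_force: [-0.3, -0.1, 0.3]
opening: 0.392
finger_force: 0.0
```

```bash
python3 m.py 12 lever_ball left_pan_top bottle_1
python3 - <<'E'
import cv2,numpy as np
a=cv2.imread("pics/scene12.png")[130:310,240:430];b=cv2.imread("pics/wrist12.png")
cv2.imwrite("pics/c12.png",np.hstack([cv2.resize(a,(380,360)),cv2.resize(b,(420,360))]))
E
```

```text
58.95 [ 0.4197 -0.1711  0.271 ]
lever_ball scene 0.66 [280. 213.] [ 0.4256 -0.1732  0.135 ]
lever_ball wrist 0.79 [256. 191.] [ 0.4155 -0.1718  0.135 ]
left_pan_top scene 0.71 [325. 170.] [ 0.61   -0.2253  0.192 ]
left_pan_top scene 0.71 [350. 293.] [ 0.1353 -0.4513  0.192 ]
left_pan_top scene 0.42 [345. 168.] [ 0.6409 -0.2728  0.192 ]
left_pan_top side 0.56 [294. 127.] [ 0.6221 -0.2149  0.192 ]
left_pan_top wrist 0.81 [474.  35.] [ 0.6177 -0.2037  0.192 ]
bottle_1 scene 0.84 [304. 169.] [ 0.9621 -0.0208  0.    ]
bottle_1 scene 0.84 [324. 170.] [ 0.9895 -0.0873  0.    ]
bottle_1 scene 0.74 [344. 167.] [ 1.0429 -0.1499  0.    ]
bottle_1 side 0.6 [281. 145.] [ 0.6975 -0.2019 -0.    ]
bottle_1 wrist 0.85 [481.  31.] [ 0.7416 -0.2813  0.    ]
bottle_1 wrist 0.7 [404.  30.] [ 0.6774 -0.2042  0.    ]
```

View pics/c12.png

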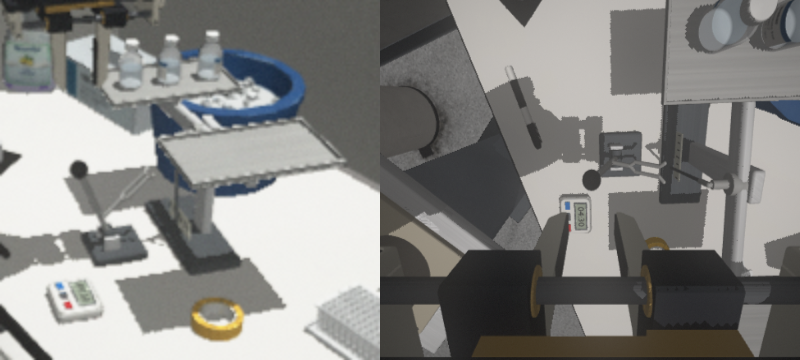

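The lever is over (ball at crop px (80,168)), the left pan is down, and the bottles are still standing. I'll put the 160 g on first, which brings most totals within range.

Run:
```python
from plan import *
plan(path((0.515,0.04,0.20,130)))
```

```text
9 [0.44, -0.21, 0.15, 0.0, 0.0, -0.75] | 
9 [0.48, -0.03, 0.15, 0.0, 0.0, -0.75] | 
9 [0.45, 0.16, 0.15, 0.0, 0.0, -0.75] | 
9 [0.36, 0.33, 0.15, 0.0, 0.0, -0.74] |
```

Call:
{"name": "step_arm", "arguments": {
  "motion": [
    [0.1,-0.05,0,0,0,-0.15],
    [0.2,-0.1,0,0,0,-0.3],
    [0.3,-0.12,0,0,0,-0.45],
    [0.4,-0.15,0,0,0,-0.6],
    [0.5,-0.2,0,0,0,-0.75],
    [0.55,-0.22,0,0,0,-0.9],
    [0.6,-0.25,0,0,0,-1],
    [0.6,-0.25,0,0,0,-1],
    [0.6,-0.25,0,0,0,-1],
    [0.6,-0.25,0,0,0,-1]
  ],
  "grip": 0.3
}}

```text
t: 60.65
tcp_pos: [0.4555, -0.1021, 0.2718]
eef_rot: [[0.34, 0.94, -0.0], [0.94, -0.34, -0.0], [-0.0, 0.0, -1.0]]
ft_force: [0.4, 0.1, 0.2]
opening: 0.647
finger_force: 0.0
```

Call:
{"name": "step_arm", "arguments": {
  "motion": [
    [0.1,0,0,0,0,-0.15],
    [0.2,0,0.05,0,0,-0.3],
    [0.3,0.02,0.1,0,0,-0.45],
    [0.4,0.03,0.15,0,0,-0.6],
    [0.5,0.05,0.2,0,0,-0.75],
    [0.55,0.05,0.25,0,0,-0.9],
    [0.63,0.06,0.3,0,0,-1],
    [0.63,0.06,0.3,0,0,-1],
    [0.63,0.06,0.3,0,0,-1],
    [0.63,0.06,0.3,0,0,-1]
  ]
}}

```text
t: 61.9
tcp_pos: [0.4882, -0.0335, 0.2362]
eef_rot: [[-0.176, 0.984, 0.001], [0.984, 0.176, -0.0], [-0.0, 0.001, -1.0]]
ft_force: [0.4, 0.0, 0.9]
opening: 0.652
finger_force: 0.0
```

Call:
{"name": "step_arm", "arguments": {
  "motion": [
    [0.1,0.05,0,0,0,-0.15],
    [0.2,0.1,0.05,0,0,-0.3],
    [0.3,0.15,0.1,0,0,-0.45],
    [0.4,0.25,0.15,0,0,-0.6],
    [0.45,0.3,0.2,0,0,-0.75],
    [0.48,0.35,0.25,0,0,-0.9],
    [0.48,0.38,0.3,0,0,-1],
    [0.48,0.38,0.3,0,0,-1],
    [0.48,0.38,0.3,0,0,-1],
    [0.48,0.38,0.3,0,0,-1]
  ]
}}

```text
t: 63.15
tcp_pos: [0.5229, 0.0314, 0.2003]
eef_rot: [[-0.644, 0.765, 0.001], [0.765, 0.644, -0.0], [-0.0, 0.0, -1.0]]
ft_force: [0.4, 0.4, 0.7]
opening: 0.65
finger_force: 0.0
```

```bash
python3 m.py 13 weight_160
python3 - <<'E'
from plan import *
plan([[(6,(0.5225,0.0605,0.1,130))],[(6,(0.5225,0.0605,0.027,130))]])
E
```

```text
63.3 [0.5228 0.0315 0.2001]
weight_160 scene 0.78 [225. 217.] [0.5349 0.0632 0.0015]
weight_160 scene 0.67 [208. 214.] [0.5292 0.1191 0.0015]
weight_160 scene 0.63 [221. 205.] [0.5919 0.1103 0.0015]
weight_160 scene 0.51 [234. 209.] [0.5907 0.0642 0.0015]
weight_160 wrist 0.84 [275. 155.] [0.523  0.0642 0.0015]
weight_160 wrist 0.65 [346. 154.] [0.5884 0.1218 0.0015]
weight_160 wrist 0.6 [315. 117.] [0.5286 0.1288 0.0015]
6 [0.19, 0.15, 0.83, 0.0, 0.0, 0.01] | 
6 [0.0, 0.0, 0.61, 0.0, 0.0, 0.0] |
```

View pics/wrist13.png

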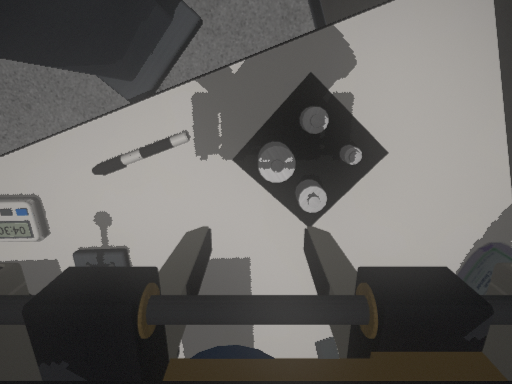

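The 160 g is at px (277,160), what looks like the 80 at (312,197), the 40 at (314,119) and the 20 at (350,155); nothing has moved. I'll grasp the 160.

Call:
{"name": "step_arm", "arguments": {
  "motion": [
    [0.05,0.05,0.1,0,0,0],
    [0.1,0.1,0.25,0,0,0],
    [0.15,0.15,0.4,0,0,0],
    [0.2,0.16,0.55,0,0,0],
    [0.2,0.16,0.7,0,0,0],
    [0.2,0.16,0.83,0,0,0],
    [0.2,0.16,0.83,0,0,0],
    [0.2,0.16,0.83,0,0,0],
    [0.2,0.16,0.83,0,0,0],
    [0.2,0.16,0.83,0,0,0]
  ]
}}

```text
t: 64.7
tcp_pos: [0.5225, 0.0622, 0.101]
eef_rot: [[-0.645, 0.764, 0.001], [0.764, 0.645, 0.0], [-0.001, 0.001, -1.0]]
ft_force: [0.4, -0.3, -0.5]
opening: 0.648
finger_force: 0.0
```

Call:
{"name": "step_arm", "arguments": {
  "motion": [
    [0,0,0.15,0,0,0],
    [0,0,0.3,0,0,0],
    [0,0,0.4,0,0,0],
    [0,0,0.5,0,0,0],
    [0,0,0.58,0,0,0],
    [0,0,0.61,0,0,0],
    [0,0,0.61,0,0,0],
    [0,0,0.61,0,0,0],
    [0,0,0.61,0,0,0],
    [0,0,0.61,0,0,0]
  ]
}}

```text
t: 65.95
tcp_pos: [0.5222, 0.0623, 0.0274]
eef_rot: [[-0.645, 0.764, 0.001], [0.764, 0.645, 0.0], [-0.0, 0.0, -1.0]]
ft_force: [0.7, 0.6, -0.5]
opening: 0.655
finger_force: 0.0
```

Call:
{"name": "step_arm", "arguments": {
  "motion": [
    [0,0,0,0,0,0],
    [0,0,0,0,0,0],
    [0,0,0,0,0,0],
    [0,0,0,0,0,0],
    [0,0,-0.1,0,0,0],
    [0,0,-0.25,0,0,0],
    [0,0,-0.4,0,0,0],
    [0,0,-0.6,0,0,0],
    [0,0,-0.8,0,0,0],
    [0,0,-1,0,0,0]
  ],
  "grip": -1,
  "newtons": 20
}}

```text
t: 67.2
tcp_pos: [0.5222, 0.0623, 0.1494]
eef_rot: [[-0.645, 0.764, 0.002], [0.764, 0.645, 0.0], [-0.001, 0.001, -1.0]]
ft_force: [-0.7, -0.6, -0.8]
opening: 0.45
finger_force: 20.0
```

Run:
```python
from plan import *
o=observe();print(o["tcp_pos"],o["opening"])
print(np.array([.424,-.385])+.065*np.array([.642,-.767]))
plan(path((0.40,-0.15,0.27,130),(0.465,-0.433,0.275,130)))
```

```text
[0.52224881 0.06225024 0.14939515] 0.4502170966473519
[ 0.46573  -0.434855]
9 [-0.35, -0.96, -0.5, 0.0, 0.0, 0.0] | 
9 [-0.35, -0.96, -0.51, 0.0, 0.0, 0.01] | 
9 [-0.71, -0.36, -0.01, 0.0, 0.0, 0.0] | 
9 [-0.72, -0.37, -0.01, 0.0, 0.0, 0.0] | 
9 [-0.72, -0.36, -0.02, 0.0, 0.0, 0.0] |
```

Call:
{"name": "step_arm", "arguments": {
  "motion": [
    [-0.05,-0.05,-0.15,0,0,0],
    [-0.1,-0.1,-0.3,0,0,0],
    [-0.2,-0.2,-0.5,0,0,0],
    [-0.3,-0.3,-0.7,0,0,0],
    [-0.4,-0.42,-0.9,0,0,0],
    [-0.5,-0.53,-1,0,0,0],
    [-0.6,-0.64,-1,0,0,0],
    [-0.71,-0.76,-1,0,0,0],
    [-0.71,-0.76,-1,0,0,0],
    [-0.71,-0.76,-1,0,0,0]
  ]
}}

```text
t: 68.45
tcp_pos: [0.5068, -0.0616, 0.2661]
eef_rot: [[-0.645, 0.764, -0.001], [0.764, 0.645, 0.001], [0.001, -0.001, -1.0]]
ft_force: [-0.1, 0.5, -1.8]
opening: 0.45
finger_force: 20.0
```

Call:
{"name": "step_arm", "arguments": {
  "motion": [
    [-0.1,-0.1,0,0,0,0],
    [-0.2,-0.22,0,0,0,0],
    [-0.35,-0.37,0,0,0,0],
    [-0.5,-0.53,0,0,0,0],
    [-0.65,-0.7,0,0,0,0],
    [-0.8,-0.86,0,0,0,0],
    [-0.93,-1,0,0,0,0],
    [-0.93,-1,0,0,0,0],
    [-0.93,-1,0,0,0,0],
    [-0.93,-1,0,0,0,0]
  ]
}}

```text
t: 69.7
tcp_pos: [0.4876, -0.2239, 0.2671]
eef_rot: [[-0.646, 0.764, 0.0], [0.764, 0.646, 0.0], [0.0, 0.0, -1.0]]
ft_force: [-0.3, -0.8, -1.4]
opening: 0.45
finger_force: 20.0
```

Call:
{"name": "step_arm", "arguments": {
  "motion": [
    [-0.1,-0.1,0,0,0,0],
    [-0.2,-0.22,0,0,0,0],
    [-0.35,-0.37,0,0,0,0],
    [-0.5,-0.53,0,0,0,0],
    [-0.6,-0.65,0,0,0,0],
    [-0.7,-0.75,0,0,0,0],
    [-0.75,-0.8,0,0,0,0],
    [-0.75,-0.8,0,0,0,0],
    [-0.75,-0.8,0,0,0,0],
    [-0.75,-0.8,0,0,0,0]
  ]
}}

```text
t: 70.95
tcp_pos: [0.4725, -0.3544, 0.2672]
eef_rot: [[-0.646, 0.764, 0.0], [0.764, 0.646, 0.0], [-0.0, 0.0, -1.0]]
ft_force: [-0.1, 0.5, -1.7]
opening: 0.447
finger_force: 20.0
```

```bash
python3 m.py 14 right_pan_top
python3 - <<'E'
from plan import *
plan(path((0.4655,-0.434,0.237,130)))
s=snapshot("wrist"); u=np.array([.642,-.767,0]);v=np.array([.767,.642,0])
im=s["pixels"][:,:,::-1].copy(); c=np.array([.424,-.385,.214])
q=proj(s,[c+a*.095*u+b*.055*v for a,b in((1,1),(1,-1),(-1,-1),(-1,1))]).round().astype(int)
cv2.polylines(im,[q],True,(0,0,255),1); cv2.imwrite("pics/w14o.png",im)
E
```

```text
71.1 [ 0.4724 -0.3547  0.2671]
right_pan_top scene 0.64 [363. 207.] [ 0.4524 -0.3794  0.192 ]
right_pan_top side 0.83 [374. 173.] [ 0.4326 -0.3834  0.192 ]
right_pan_top wrist 0.79 [188. 214.] [ 0.4297 -0.3941  0.192 ]
9 [-0.47, -0.47, 0.25, 0.0, 0.0, 0.01] |
```

View pics/w14o.png

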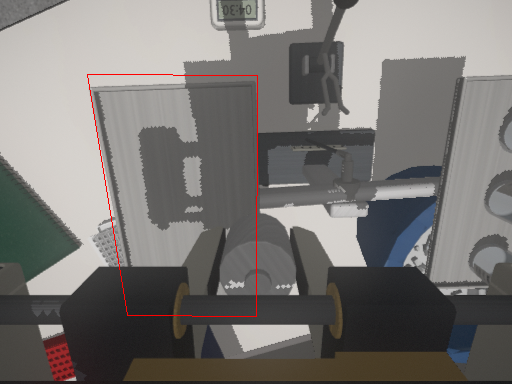

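The right pan is in view and sits about 6 mm further along +u than my outline (its top edge is at row 85, the outline's at 75). I've corrected for that and will place the 160.

Call:
{"name": "step_arm", "arguments": {
  "motion": [
    [-0.1,-0.1,0,0,0,0],
    [-0.2,-0.2,0,0,0,0],
    [-0.3,-0.3,0,0,0,0],
    [-0.42,-0.42,0,0,0,0],
    [-0.49,-0.48,0,0,0,0],
    [-0.49,-0.48,0.08,0,0,0],
    [-0.49,-0.48,0.16,0,0,0],
    [-0.49,-0.48,0.22,0,0,0],
    [-0.49,-0.48,0.24,0,0,0],
    [-0.49,-0.48,0.25,0,0,0]
  ]
}}

```text
t: 72.55
tcp_pos: [0.4663, -0.4369, 0.237]
eef_rot: [[-0.645, 0.764, 0.0], [0.764, 0.645, -0.0], [-0.0, -0.0, -1.0]]
ft_force: [0.2, -0.0, -1.2]
opening: 0.446
finger_force: 20.0
```

Run:
```python
from plan import *
o=observe();print(o["tcp_pos"],o["ft_force"])
s=snapshot("wrist");save(s,"wrist15")
```

```text
[ 0.46625579 -0.43686029  0.23703046] [ 0.16975534 -0.04900067 -1.22266565]
```

View pics/wrist15.png

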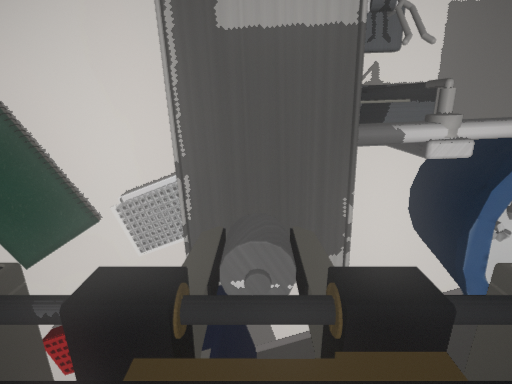

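The weight at px (258,260) is within the pan's width (185–345). I'll lower a few millimetres more and release.

Call:
{"name": "step_arm", "arguments": {
  "motion": [
    [0,0,0.01,0,0,0],
    [0,0,0.02,0,0,0],
    [0,0,0.03,0,0,0],
    [0,0,0.04,0,0,0],
    [0,0,0.04,0,0,0],
    [0,0,0.04,0,0,0],
    [0,0,0.04,0,0,0],
    [0,0,0.04,0,0,0],
    [0,0,0.04,0,0,0],
    [0,0,0.04,0,0,0]
  ]
}}

```text
t: 73.85
tcp_pos: [0.4662, -0.4371, 0.2322]
eef_rot: [[-0.645, 0.764, 0.0], [0.764, 0.645, -0.0], [-0.0, 0.0, -1.0]]
ft_force: [-1.3, -0.5, -0.5]
opening: 0.447
finger_force: 20.0
```

Call:
{"name": "step_arm", "arguments": {
  "motion": [
    [0,0,0,0,0,0],
    [0,0,0,0,0,0],
    [0,0,0,0,0,0],
    [0,0,0,0,0,0],
    [0,0,-0.1,0,0,0],
    [0,0,-0.2,0,0,0],
    [0,0,-0.35,0,0,0],
    [0,0,-0.5,0,0,0],
    [0,0,-0.65,0,0,0],
    [0,0,-0.8,0,0,0]
  ],
  "grip": 0.08
}}

```text
t: 75.1
tcp_pos: [0.4662, -0.4372, 0.3298]
eef_rot: [[-0.645, 0.764, 0.0], [0.764, 0.645, -0.0], [-0.001, 0.0, -1.0]]
ft_force: [0.5, -0.7, 0.2]
opening: 0.539
finger_force: 0.0
```

```bash
python3 m.py 16 right_pan_top weight_160
python3 - <<'E'
from plan import *
plan(path((0.59,0.058,0.15,130)))
import cv2
a=cv2.imread("pics/scene16.png")[130:310,240:430];b=cv2.imread("pics/wrist16.png")
cv2.imwrite("pics/c16.png",np.hstack([cv2.resize(a,(380,360)),cv2.resize(b,(420,360))]))
E
```

```text
75.25 [ 0.4666 -0.4376  0.33  ]
right_pan_top scene 0.7 [362. 212.] [ 0.4292 -0.3847  0.192 ]
right_pan_top wrist 0.74 [263. 128.] [ 0.4303 -0.3874  0.192 ]
right_pan_top wrist 0.47 [259. 189.] [ 0.4688 -0.4379  0.192 ]
weight_160 scene 0.68 [207. 213.] [0.5305 0.1247 0.0015]
weight_160 scene 0.63 [388. 208.] [ 0.8133 -0.3708  0.0015]
weight_160 scene 0.58 [236. 210.] [0.5849 0.0533 0.0015]
weight_160 scene 0.52 [223. 202.] [0.6137 0.1182 0.0015]
weight_160 wrist 0.79 [257. 187.] [ 0.5017 -0.4818  0.0015]
9 [0.62, 0.86, 0.37, 0.0, 0.0, 0.0] | 
9 [0.62, 0.87, 0.37, 0.0, 0.0, 0.0] | 
9 [0.62, 0.86, 0.37, 0.0, 0.0, 0.0] | 
9 [0.62, 0.86, 0.37, 0.0, 0.0, 0.01] |
```

View pics/c16.png

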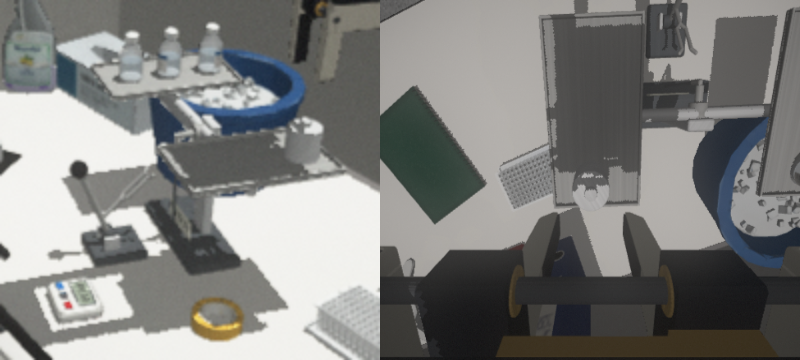

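The 160 stands on the right pan (crop px (303,140)). I'll start back towards the mat and read the settled tilt by tracking the bottles in the scene view.

Call:
{"name": "step_arm", "arguments": {
  "motion": [
    [0.1,0.1,0,0,0,0],
    [0.2,0.25,0,0,0,0],
    [0.3,0.4,0,0,0,0],
    [0.4,0.55,0,0,0,0],
    [0.5,0.7,0,0,0,0],
    [0.6,0.85,0,0,0,0],
    [0.7,0.98,0,0,0,0],
    [0.7,0.98,0,0,0,0],
    [0.7,0.98,0,0,0,0],
    [0.7,0.98,0,0,0,0]
  ],
  "grip": 0.3
}}

```text
t: 76.8
tcp_pos: [0.5016, -0.2978, 0.3281]
eef_rot: [[-0.644, 0.765, -0.0], [0.765, 0.644, -0.0], [0.0, -0.0, -1.0]]
ft_force: [-0.5, 0.4, 0.3]
opening: 0.646
finger_force: 0.0
```

```bash
cat > tilt.py <<'E'
from h import *
import sys
def tilt(name, verbose=True):
    # track bottles on left pan relative to the locked picture scene11; project the motion
    ref=cv2.imread("pics/scene11.png",0); im=cv2.imread(f"pics/{name}.png",0)
    out=[]
    x0,x1,y0,y1=292,354,140,170
    t=cv2.resize(ref[y0:y1,x0:x1],None,fx=4,fy=4,interpolation=cv2.INTER_CUBIC)
    w=cv2.resize(im[y0-12:y1+12,x0-4:x1+4],None,fx=4,fy=4,interpolation=cv2.INTER_CUBIC)
    r=cv2.matchTemplate(w,t,cv2.TM_CCOEFF_NORMED);_,m,_,l=cv2.minMaxLoc(r)
    return m,(l[0]/4-4),(l[1]/4-12)
if __name__=="__main__":
    if sys.argv[1:]: save(snapshot("scene"),sys.argv[1])
    import os
    for n in ["scene10","scene11","scene12","scene13","scene14","scene16"]+sys.argv[1:]: print(n,tilt(n))
    s=snapshot("scene"); 
    P=proj(s,[[.632,-.21,.192+d] for d in(-.0162,-.0108,-.0054,0,.0054)]); print(P[:,1]-P[3,1])
E
python3 tilt.py scene17
```

```text
scene10 (0.6049377918243408, 0.25, -0.25)
scene11 (0.9998342990875244, 0.0, 0.0)
scene12 (0.587456226348877, 0.0, -2.5)
scene13 (0.5705770254135132, 0.0, -1.5)
scene14 (0.5319520831108093, -0.5, -2.0)
scene16 (0.6030046343803406, 0.25, 0.5)
scene17 (0.6156361103057861, 0.25, 0.5)
[ 5.18599284  3.46375339  1.73510107  0.         -1.74158598]
```

```bash
cat > tilt.py <<'E'
from h import *
import sys,os
def caps(name):
    im=cv2.imread(f"pics/{name}.png"); out=[]
    # right pan front (near) rim & caps: report weighted bright centroid in cap windows, and place_of style
    g=im.min(2).astype(float)
    for cx,y0 in((305,140),(325,138),(345,136)):
        w=g[y0:y0+17,cx-6:cx+7]; m=np.clip(w-185,0,None); m[12:]*=1
        out.append(round(float((m.sum(1)*np.arange(17)).sum()/(m.sum()+1e-9)+y0),2))
    return out
if __name__=="__main__":
    if sys.argv[1:]: save(snapshot("scene"),sys.argv[1])
    for n in ["scene10","scene11","scene12","scene13","scene14","scene16","scene17"]+[a for a in sys.argv[1:]]: print(n,caps(n))
E
python3 tilt.py
python3 - <<'E'
import cv2,numpy as np
ims=[cv2.resize(cv2.imread(f"pics/scene{i}.png")[130:260,260:400],(400,371),interpolation=cv2.INTER_CUBIC) for i in (14,17)]
cv2.imwrite("pics/c17.png",np.hstack(ims))
E
```

```text
scene10 [148.8, 144.21, 141.96]
scene11 [140.0, 138.0, 136.0]
scene12 [151.76, 148.53, 146.44]
scene13 [151.79, 148.52, 146.45]
scene14 [151.78, 148.52, 146.44]
scene16 [148.82, 144.99, 142.75]
scene17 [148.83, 144.98, 136.0]
```

View pics/c17.png

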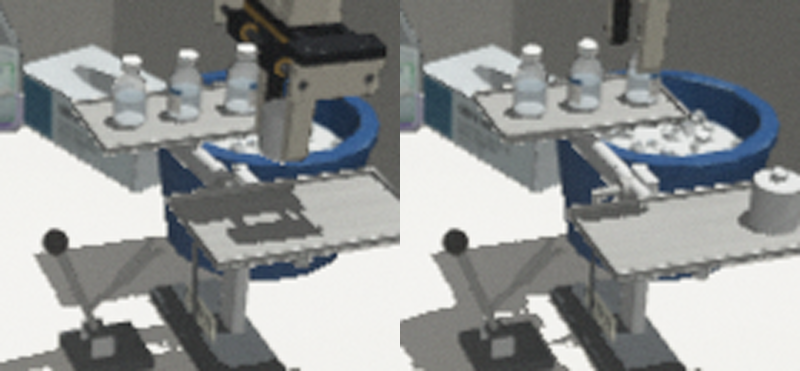

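The left crop shows the beam at its stop. The right crop shows it with the 160 on, tipped only slightly to the left. The caps are about 1.6 px below level at 1.74 px per 20 g, so the right side needs 20 g more (total ≈180 g). I'll fetch the 20 g weight.

Run:
```python
from plan import *
plan(path((0.589,0.100,0.14,130)))
```

```text
9 [0.69, 0.9, 0.52, 0.0, 0.0, 0.0] | 
9 [0.69, 0.9, 0.52, 0.0, 0.0, 0.0] | 
9 [0.68, 0.89, 0.53, 0.0, 0.0, 0.0] |
```

Call:
{"name": "step_arm", "arguments": {
  "motion": [
    [0.1,0.1,0,0,0,0],
    [0.2,0.25,0,0,0,0],
    [0.3,0.4,0,0,0,0],
    [0.4,0.55,0,0,0,0],
    [0.5,0.7,0,0,0,0],
    [0.6,0.8,0,0,0,0],
    [0.69,0.9,0,0,0,0],
    [0.69,0.9,0,0,0,0],
    [0.69,0.9,0,0,0,0],
    [0.69,0.9,0,0,0,0]
  ]
}}

```text
t: 78.15
tcp_pos: [0.5308, -0.1648, 0.3282]
eef_rot: [[-0.644, 0.765, -0.0], [0.765, 0.644, -0.0], [-0.0, -0.0, -1.0]]
ft_force: [-0.4, -0.8, 0.2]
opening: 0.651
finger_force: 0.0
```

Call:
{"name": "step_arm", "arguments": {
  "motion": [
    [0.1,0.1,0,0,0,0],
    [0.2,0.25,0,0,0,0],
    [0.3,0.4,0.05,0,0,0],
    [0.4,0.55,0.2,0,0,0],
    [0.5,0.7,0.35,0,0,0],
    [0.6,0.8,0.5,0,0,0],
    [0.69,0.9,0.6,0,0,0],
    [0.69,0.9,0.6,0,0,0],
    [0.69,0.9,0.6,0,0,0],
    [0.69,0.9,0.6,0,0,0]
  ]
}}

```text
t: 79.4
tcp_pos: [0.5605, -0.0319, 0.2573]
eef_rot: [[-0.644, 0.765, 0.002], [0.765, 0.644, -0.0], [-0.001, 0.001, -1.0]]
ft_force: [-1.0, -0.4, 0.4]
opening: 0.646
finger_force: 0.0
```

Call:
{"name": "step_arm", "arguments": {
  "motion": [
    [0.1,0.1,0.1,0,0,0],
    [0.2,0.25,0.25,0,0,0],
    [0.3,0.4,0.4,0,0,0],
    [0.4,0.55,0.5,0,0,0],
    [0.5,0.7,0.6,0,0,0],
    [0.6,0.8,0.7,0,0,0],
    [0.68,0.89,0.8,0,0,0],
    [0.68,0.89,0.8,0,0,0],
    [0.68,0.89,0.8,0,0,0],
    [0.68,0.89,0.8,0,0,0]
  ]
}}

```text
t: 80.65
tcp_pos: [0.5895, 0.0994, 0.1611]
eef_rot: [[-0.644, 0.765, 0.001], [0.765, 0.644, -0.0], [-0.001, 0.001, -1.0]]
ft_force: [-0.3, -0.9, 0.3]
opening: 0.647
finger_force: 0.0
```

```bash
python3 m.py 18 weight_20
python3 - <<'E'
from plan import *
plan([[(6,(0.589,0.123,0.1,130))],[(6,(0.589,0.123,0.026,130))]])
E
```

```text
80.8 [0.5893 0.0996 0.1608]
weight_20 scene 0.62 [204. 213.] [0.5274 0.1337 0.0015]
weight_20 scene 0.55 [389. 207.] [ 0.8183 -0.3724  0.0015]
weight_20 scene 0.45 [232. 213.] [0.5643 0.0558 0.0015]
weight_20 scene 0.43 [222. 204.] [0.5989 0.1123 0.0015]
weight_20 side 0.85 [390. 155.] [ 0.582  -0.5332  0.0015]
weight_20 wrist 0.98 [233. 212.] [0.5894 0.0554 0.0015]
weight_20 wrist 0.66 [229. 129.] [0.5275 0.1256 0.0015]
weight_20 wrist 0.57 [269. 168.] [0.5876 0.1211 0.0015]
6 [0.15, 0.12, 0.5, 0.0, 0.0, 0.0] | 
6 [0.0, 0.0, 0.62, 0.0, 0.0, 0.0] |
```

View pics/wrist18.png

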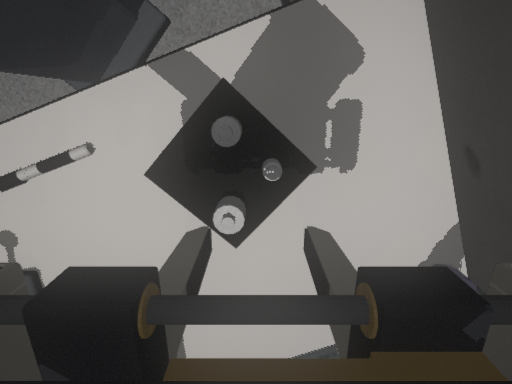

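The 20 g is at px (271,169), i.e. (0.5885, 0.122), with clear space on both sides. I'll grasp it.

Call:
{"name": "step_arm", "arguments": {
  "motion": [
    [0.05,0.05,0.1,0,0,0],
    [0.1,0.1,0.2,0,0,0],
    [0.14,0.12,0.3,0,0,0],
    [0.14,0.12,0.4,0,0,0],
    [0.14,0.12,0.5,0,0,0],
    [0.14,0.12,0.65,0,0,0],
    [0.14,0.12,0.8,0,0,0],
    [0.14,0.12,0.9,0,0,0],
    [0.14,0.12,0.9,0,0,0],
    [0.14,0.12,0.9,0,0,0]
  ]
}}

```text
t: 82.2
tcp_pos: [0.5896, 0.1222, 0.0528]
eef_rot: [[-0.645, 0.764, 0.001], [0.764, 0.645, 0.0], [-0.0, 0.001, -1.0]]
ft_force: [0.3, -0.3, 1.0]
opening: 0.647
finger_force: 0.0
```

Call:
{"name": "step_arm", "arguments": {
  "motion": [
    [0,0,0.08,0,0,0],
    [0,0,0.15,0,0,0],
    [0,0,0.2,0,0,0],
    [0,0,0.22,0,0,0],
    [0,0,0.22,0,0,0],
    [0,0,0.22,0,0,0],
    [0,0,0.22,0,0,0],
    [0,0,0.22,0,0,0],
    [0,0,0.22,0,0,0],
    [0,0,0.22,0,0,0]
  ]
}}

```text
t: 83.45
tcp_pos: [0.5892, 0.1221, 0.0259]
eef_rot: [[-0.645, 0.764, 0.0], [0.764, 0.645, 0.0], [-0.0, 0.0, -1.0]]
ft_force: [0.5, 0.1, 0.7]
opening: 0.651
finger_force: 0.0
```

Call:
{"name": "step_arm", "arguments": {
  "motion": [
    [0,0,0,0,0,0],
    [0,0,0,0,0,0],
    [0,0,0,0,0,0],
    [0,0,0,0,0,0],
    [0,0,0,0,0,0],
    [0,0,-0.1,0,0,0],
    [0,0,-0.25,0,0,0],
    [0,0,-0.5,0,0,0],
    [0,0,-0.75,0,0,0],
    [0,0,-1,0,0,0]
  ],
  "grip": -1,
  "newtons": 12
}}

```text
t: 84.7
tcp_pos: [0.5896, 0.1222, 0.1487]
eef_rot: [[-0.645, 0.764, 0.002], [0.764, 0.645, 0.0], [-0.001, 0.002, -1.0]]
ft_force: [-0.1, 0.1, 0.0]
opening: 0.222
finger_force: 12.0
```

Run:
```python
from plan import *
o=observe();print(o["tcp_pos"],o["opening"])
plan(path((0.428,-0.39,0.27,130)))
```

```text
[0.58960258 0.12220625 0.14869663] 0.22151335140125336
9 [-0.6, -0.95, -0.25, 0.0, 0.0, 0.0] | 
9 [-0.6, -0.94, -0.26, 0.0, 0.0, 0.0] | 
9 [-0.6, -0.95, -0.25, 0.0, 0.0, 0.0] | 
9 [-0.59, -0.94, -0.25, 0.0, 0.0, 0.01] |
```

Call:
{"name": "step_arm", "arguments": {
  "motion": [
    [-0.05,-0.1,-0.1,0,0,0],
    [-0.1,-0.2,-0.2,0,0,0],
    [-0.2,-0.35,-0.35,0,0,0],
    [-0.3,-0.5,-0.5,0,0,0],
    [-0.4,-0.65,-0.6,0,0,0],
    [-0.5,-0.8,-0.7,0,0,0],
    [-0.6,-0.95,-0.8,0,0,0],
    [-0.6,-0.95,-0.8,0,0,0],
    [-0.6,-0.95,-0.8,0,0,0],
    [-0.6,-0.95,-0.8,0,0,0]
  ]
}}

```text
t: 85.95
tcp_pos: [0.5482, -0.0059, 0.2411]
eef_rot: [[-0.645, 0.764, -0.001], [0.764, 0.645, 0.0], [0.001, -0.001, -1.0]]
ft_force: [0.1, 0.2, -0.0]
opening: 0.221
finger_force: 12.0
```

Call:
{"name": "step_arm", "arguments": {
  "motion": [
    [-0.05,-0.1,-0.1,0,0,0],
    [-0.1,-0.2,-0.2,0,0,0],
    [-0.2,-0.35,-0.3,0,0,0],
    [-0.3,-0.5,-0.3,0,0,0],
    [-0.4,-0.65,-0.3,0,0,0],
    [-0.5,-0.8,-0.3,0,0,0],
    [-0.6,-0.94,-0.3,0,0,0],
    [-0.6,-0.94,-0.3,0,0,0],
    [-0.6,-0.94,-0.3,0,0,0],
    [-0.6,-0.94,-0.3,0,0,0]
  ]
}}

```text
t: 87.2
tcp_pos: [0.5089, -0.1337, 0.2781]
eef_rot: [[-0.646, 0.764, 0.0], [0.764, 0.646, 0.0], [-0.0, 0.0, -1.0]]
ft_force: [-0.4, -0.7, 0.2]
opening: 0.226
finger_force: 12.0
```

Call:
{"name": "step_arm", "arguments": {
  "motion": [
    [-0.05,-0.1,0,0,0,0],
    [-0.1,-0.2,0,0,0,0],
    [-0.2,-0.35,0,0,0,0],
    [-0.3,-0.5,0,0,0,0],
    [-0.4,-0.65,0,0,0,0],
    [-0.5,-0.8,0,0,0,0],
    [-0.6,-0.95,0,0,0,0],
    [-0.6,-0.95,0,0,0,0],
    [-0.6,-0.95,0,0,0,0],
    [-0.6,-0.95,0,0,0,0]
  ]
}}

```text
t: 88.45
tcp_pos: [0.4682, -0.2622, 0.2779]
eef_rot: [[-0.646, 0.764, 0.0], [0.764, 0.646, 0.0], [0.0, 0.0, -1.0]]
ft_force: [-0.0, -0.3, -0.7]
opening: 0.219
finger_force: 12.0
```

Call:
{"name": "step_arm", "arguments": {
  "motion": [
    [-0.05,-0.1,0,0,0,0],
    [-0.1,-0.2,0,0,0,0],
    [-0.2,-0.35,0,0,0,0],
    [-0.3,-0.5,0,0,0,0],
    [-0.4,-0.65,0,0,0,0],
    [-0.5,-0.8,0,0,0,0],
    [-0.59,-0.94,0,0,0,0],
    [-0.59,-0.94,0.1,0,0,0],
    [-0.59,-0.94,0.2,0,0,0],
    [-0.59,-0.94,0.25,0,0,0]
  ]
}}

```text
t: 89.7
tcp_pos: [0.4274, -0.3884, 0.246]
eef_rot: [[-0.646, 0.764, -0.001], [0.764, 0.646, 0.002], [0.002, 0.0, -1.0]]
ft_force: [0.1, 1.0, 0.8]
opening: 0.223
finger_force: 12.0
```

Run:
```python
from plan import *
o=observe();print(o["tcp_pos"],o["opening"])
s=snapshot("wrist");save(s,"wrist19")
for n in ("right_pan_top","weight_160"):
    for c in place_of(n,"wrist"): print(n,c, at_z(s,c["centre"],.196))
plan([[(6,(0.428,-0.39,0.2235,130))]])
```

```text
[ 0.42744613 -0.38841688  0.24600888] 0.22319826515780586
right_pan_top {'centre': [257.4, 224.0], 'confidence': 0.68} [ 0.42745374 -0.38915887  0.196     ]
weight_160 {'centre': [257.5, 236.0], 'confidence': 0.73} [ 0.43390574 -0.39665618  0.196     ]
weight_160 {'centre': [252.9, 295.8], 'confidence': 0.67} [ 0.46577427 -0.44006634  0.196     ]
6 [-0.01, 0.0, 0.2, 0.0, 0.0, 0.01] |
```

Call:
{"name": "step_arm", "arguments": {
  "motion": [
    [0,0,0.04,0,0,0],
    [0,0,0.08,0,0,0],
    [0,0,0.11,0,0,0],
    [0,0,0.14,0,0,0],
    [0,0,0.16,0,0,0],
    [0,0,0.18,0,0,0],
    [0,0,0.18,0,0,0],
    [0,0,0.18,0,0,0],
    [0,0,0.18,0,0,0],
    [0,0,0.18,0,0,0]
  ]
}}

```text
t: 91.1
tcp_pos: [0.4276, -0.3896, 0.2263]
eef_rot: [[-0.645, 0.764, 0.0], [0.764, 0.645, -0.0], [-0.0, 0.0, -1.0]]
ft_force: [0.2, 0.2, -0.3]
opening: 0.221
finger_force: 12.0
```

Call:
{"name": "step_arm", "arguments": {
  "motion": [
    [0,0,0,0,0,0],
    [0,0,0,0,0,0],
    [0,0,0,0,0,0],
    [0,0,0,0,0,0],
    [0,0,-0.1,0,0,0],
    [0,0,-0.2,0,0,0],
    [0,0,-0.35,0,0,0],
    [0,0,-0.5,0,0,0],
    [0,0,-0.65,0,0,0],
    [0,0,-0.8,0,0,0]
  ],
  "grip": -0.22
}}

```text
t: 92.35
tcp_pos: [0.4276, -0.3897, 0.3238]
eef_rot: [[-0.645, 0.764, 0.0], [0.764, 0.645, -0.0], [-0.001, 0.0, -1.0]]
ft_force: [0.0, 0.6, 0.6]
opening: 0.392
finger_force: 0.0
```

Run:
```python
from plan import *
o=observe();print(o["tcp_pos"],o["ft_force"])
save(snapshot("wrist"),"wrist20")
plan(path((0.418,-0.171,0.30,40)))
```

```text
[ 0.42764254 -0.38967006  0.32379532] [0.00366394 0.6248748  0.59833463]
9 [0.36, 0.28, 0.05, 0.0, 0.01, 0.75] | 
9 [0.44, 0.12, 0.06, 0.0, 0.0, 0.75] | 
9 [0.46, -0.06, 0.06, 0.0, 0.0, 0.75] | 
9 [0.39, -0.23, 0.05, 0.0, 0.0, 0.76] |
```

Next I'll move over the freed lever ball, turning the jaws back, and read the tilt on the way.

Call:
{"name": "step_arm", "arguments": {
  "motion": [
    [0.05,0.05,0,0,0,0.15],
    [0.1,0.1,0,0,0,0.3],
    [0.2,0.15,0,0,0,0.45],
    [0.3,0.25,0,0,0,0.6],
    [0.4,0.3,0,0,0,0.75],
    [0.45,0.35,0,0,0,0.9],
    [0.48,0.36,0,0,0,1],
    [0.48,0.36,0,0,0,1],
    [0.48,0.36,0,0,0,1],
    [0.48,0.36,0,0,0,1]
  ]
}}

```text
t: 93.65
tcp_pos: [0.4234, -0.3179, 0.3222]
eef_rot: [[-0.177, 0.984, -0.0], [0.984, 0.177, 0.0], [0.0, -0.0, -1.0]]
ft_force: [0.0, 0.1, 0.1]
opening: 0.39
finger_force: 0.0
```

Call:
{"name": "step_arm", "arguments": {
  "motion": [
    [0.05,0,0,0,0,0.15],
    [0.1,0,0,0,0,0.3],
    [0.2,0,0,0,0,0.45],
    [0.3,0,0,0,0,0.6],
    [0.4,0,0,0,0,0.75],
    [0.5,0,0.05,0,0,0.9],
    [0.6,0.02,0.1,0,0,1],
    [0.6,0.02,0.1,0,0,1],
    [0.6,0.02,0.1,0,0,1],
    [0.6,0.02,0.1,0,0,1]
  ]
}}

```text
t: 94.9
tcp_pos: [0.4132, -0.247, 0.3105]
eef_rot: [[0.339, 0.941, 0.0], [0.941, -0.339, -0.0], [-0.0, 0.0, -1.0]]
ft_force: [-1.0, 0.4, -0.5]
opening: 0.39
finger_force: 0.0
```

```bash
python3 tilt.py scene21
python3 - <<'E'
from plan import *
print(observe()["t"])
plan([[(9,(0.418,-0.171,0.26,40))]])
E
python3 - <<'E'
import cv2,numpy as np
a=cv2.resize(cv2.imread("pics/scene21.png")[130:260,260:400],(400,371),interpolation=cv2.INTER_CUBIC)
b=cv2.resize(cv2.imread("pics/wrist20.png"),(400,371))
cv2.imwrite("pics/c21.png",np.hstack([a,b]))
E
```

```text
scene10 [148.8, 144.21, 141.96]
scene11 [140.0, 138.0, 136.0]
scene12 [151.76, 148.53, 146.44]
scene13 [151.79, 148.52, 146.45]
scene14 [151.78, 148.52, 146.44]
scene16 [148.82, 144.99, 142.75]
scene17 [148.83, 144.98, 136.0]
scene21 [145.25, 143.22, 141.11]
94.95
LIMIT [ 0.61 -0.18  0.42  0.    0.    1.01]
9 [0.61, -0.18, 0.42, 0.0, 0.0, 1.01] |
```

View pics/c21.png

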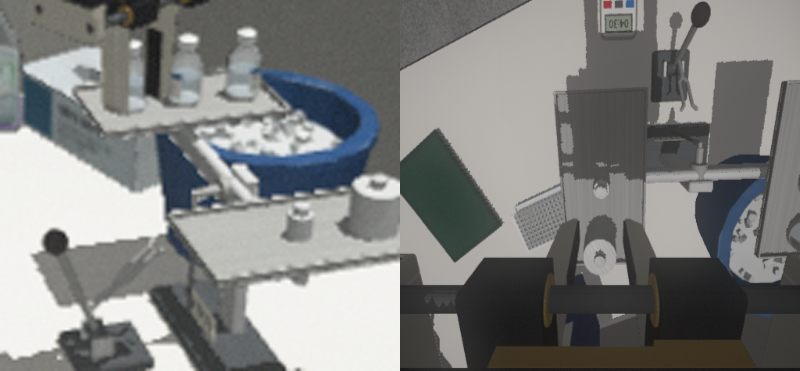

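Both weights stand on the right pan (left crop (300,222) and (375,205)). The caps read 143.22 and 141.11 against an expected level of 143.3 and 141.2, so the beam is level. I'll lock it now.

Call:
{"name": "step_arm", "arguments": {
  "motion": [
    [0.1,0,0.05,0,0,0.15],
    [0.2,-0.05,0.1,0,0,0.3],
    [0.3,-0.1,0.15,0,0,0.45],
    [0.4,-0.1,0.2,0,0,0.6],
    [0.5,-0.15,0.3,0,0,0.75],
    [0.6,-0.18,0.4,0,0,0.9],
    [0.61,-0.18,0.42,0,0,1],
    [0.61,-0.18,0.42,0,0,1],
    [0.61,-0.18,0.42,0,0,1],
    [0.61,-0.18,0.42,0,0,1]
  ]
}}

```text
t: 96.2
tcp_pos: [0.4177, -0.1706, 0.2601]
eef_rot: [[0.764, 0.645, 0.0], [0.645, -0.764, -0.0], [0.0, 0.0, -1.0]]
ft_force: [-0.4, -0.2, -0.7]
opening: 0.39
finger_force: 0.0
```

```bash
python3 m.py 22 lever_ball; python3 tilt.py|tail -0
python3 - <<'E'
from tilt import caps
from plan import *
print(caps("scene22"))
plan([[(6,(0.418,-0.171,0.152,40))]])
E
```

```text
96.35 [ 0.4176 -0.1704  0.26  ]
lever_ball scene 0.59 [280. 211.] [ 0.4356 -0.1705  0.135 ]
lever_ball wrist 0.62 [260. 193.] [ 0.4174 -0.1735  0.135 ]
[147.56, 143.24, 141.1]
6 [0.0, 0.01, 0.9, 0.0, 0.0, 0.01] | Exception ignored on flushing sys.stdout:
BrokenPipeError: [Errno 32] Broken pipe
```

Call:
{"name": "step_arm", "arguments": {
  "motion": [
    [-0.01,0.02,0.15,0,0,0],
    [-0.02,0.02,0.3,0,0,0],
    [-0.02,0.02,0.45,0,0,0],
    [-0.02,0.02,0.6,0,0,0],
    [-0.02,0.02,0.75,0,0,0],
    [-0.02,0.02,0.85,0,0,0],
    [-0.02,0.02,0.9,0,0,0],
    [-0.02,0.02,0.9,0,0,0],
    [-0.02,0.02,0.9,0,0,0],
    [-0.02,0.02,0.9,0,0,0]
  ]
}}

```text
t: 97.75
tcp_pos: [0.4177, -0.1738, 0.1525]
eef_rot: [[0.764, 0.645, 0.001], [0.645, -0.764, -0.001], [0.0, 0.001, -1.0]]
ft_force: [0.7, 1.0, -0.5]
opening: 0.394
finger_force: 0.0
```

Call:
{"name": "step_arm", "arguments": {
  "motion": [
    [0,0.05,0,0,0,0],
    [0,0.12,0,0,0,0],
    [0,0.2,0,0,0,0],
    [0,0.28,0,0,0,0],
    [0,0.36,0,0,0,0],
    [0,0.44,0,0,0,0],
    [0,0.52,0,0,0,0],
    [0,0.6,0,0,0,0],
    [0,0.67,0,0,0,0],
    [0,0.7,0,0,0,0]
  ]
}}

```text
t: 99.0
tcp_pos: [0.4718, -0.2382, 0.1518]
eef_rot: [[0.764, 0.645, -0.0], [0.645, -0.764, 0.0], [-0.0, -0.0, -1.0]]
ft_force: [0.3, 0.2, 0.1]
opening: 0.391
finger_force: 0.0
```

Call:
{"name": "step_arm", "arguments": {
  "motion": [
    [0,0,0,0,0,0],
    [0,0,0,0,0,0],
    [0,0,-0.1,0,0,0],
    [0,0,-0.25,0,0,0],
    [0,0,-0.4,0,0,0],
    [0,0,-0.55,0,0,0],
    [0,0,-0.7,0,0,0],
    [0,0,-0.85,0,0,0],
    [0,0,-1,0,0,0],
    [0,0,-1,0,0,0]
  ]
}}

```text
t: 100.25
tcp_pos: [0.4723, -0.2383, 0.274]
eef_rot: [[0.764, 0.645, 0.003], [0.645, -0.764, -0.002], [0.001, 0.003, -1.0]]
ft_force: [0.0, -0.8, 0.8]
opening: 0.391
finger_force: 0.0
```

```bash
python3 m.py 23 lever_ball
python3 - <<'E'
from tilt import caps
import cv2,numpy as np
print(caps("scene23"))
a=cv2.resize(cv2.imread("pics/scene23.png")[130:260,260:400],(400,371),interpolation=cv2.INTER_CUBIC)
b=cv2.resize(cv2.imread("pics/wrist23.png"),(400,371))
cv2.imwrite("pics/c23.png",np.hstack([a,b]))
E
```

```text
100.4 [ 0.4712 -0.2376  0.271 ]
lever_ball scene 0.9 [308. 211.] [ 0.4704 -0.2331  0.135 ]
lever_ball wrist 0.8 [259. 183.] [ 0.4761 -0.2352  0.135 ]
[145.0, 138.0, 141.09]
```

Checking numerically that the bottles, counterweights and remaining weights are standing, then handing in.

Run:
```python
from h import *
np.set_printoptions(precision=3,suppress=True)
s={c:snapshot(c) for c in("scene","side")}
for c in s:
  for n,z in(("bottle_1",.194),("weight_80",None)):
    for r in search_frame(n,c)[:6]:
        if r["confidence"]>.35: print(c,n,round(r["confidence"],2),np.round(r["rect"],0))
print(observe()["ft_force"])
print(hand_in())
```

```text
scene bottle_1 0.65 [308. 227.  38.  44.]
scene bottle_1 0.63 [344. 154.   7.  24.]
scene bottle_1 0.58 [328. 155.   3.  16.]
scene bottle_1 0.53 [309. 161.   7.  17.]
scene weight_80 0.91 [392. 201.  20.  22.]
scene weight_80 0.65 [207. 210.  11.  10.]
side weight_80 0.69 [391. 155.  22.  24.]
side weight_80 0.67 [210. 186.   8.   8.]
[ 0.456  0.083 -0.368]
the job is handed in; nothing more can be done
None
```

Job handed in at about 100 s: three bottles (about 180 g) are balanced by the 160 g and 20 g weights, and the beam read level before and after locking. I looked at 17 pictures, over the limit of 14, so the final state was checked by numbers only, which didn't clearly confirm the unused 40 g and 80 g weights or check the tape, timer and marker.

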